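# Restock the tape carriers and hang them on the studio rail

## Robot

A 6-joint arm with a two-finger parallel gripper is mounted at the origin on the work surface. World frame = base frame: x ahead of the robot, y to its left, z up, the work surface at z = 0. Lengths are in m, angles in degrees, forces in N, time in s.
With the tool pointing down it reaches from about 0.425 to 0.95 m from the base axis. Payload 14.7 kg.
Tool frame: the origin (TCP) lies between the finger pads; the fingertips stand tcp_to_tips ahead of it and the grasp point (between the pads) is the TCP (tcp_to_tips is the distance from the TCP to the fingertips, in m); z points along the fingers, y is the line along which they close (so a half turn about z gives the same grasp; the last joint's range is limited). The gripper opens to 85 mm and grips with 20 to 120 N. Pads are 22 mm wide; open, the fingers measure 114 mm over their backs; the gripper's body (76 mm by 85 mm) begins 54 mm behind the grasp point. The pads swing forward as they close: fully open they stand 13 mm farther back than shut.
Start: joints at [-2.67, 27.513, 91.461, -0, 61.026, -2.67], TCP at [0.65, 0, 0.25] pointing down, gripper open.
Joint ranges: [-157.49, 157.49], [-46.99, 117.5], [13.45, 153.17], [-89.5, 269.5], [5.16, 153.95], [-167.48, 167.48]. Speed limits (degrees/s): [108.29, 108.29, 136.94, 172.46, 172.46, 172.46].

## Interface

Orientations are given as [roll, pitch, yaw] about the fixed x, y, z axes, in that order (R = Rz(yaw) Ry(pitch) Rx(roll)).
In Python, from cell import movep, move_straight, movej, command_gripper, pause, inverse_kinematics, grab_frame, calibration, MotionError, close_job, search_frame, current_t, current_joint_positions, current_dq, current_joint_torque, current_ee_pos, current_tool_rot, current_wrist_force, current_torque, current_gripper_width, current_finger_force, tcp_to_tips gives the robot as it stands. Calls block until the motion is done:
- movep(position, orientation): joint-space move of the TCP to a pose.
- move_straight(position, v=0.15, rot=None, guard=None): straight line of the TCP; rot=None keeps the orientation; v is the mean speed in m/s. With guard (N) it stops when the force on the tool has changed by that much, and returns True; else False.
- movej(angles): joint-space move.
- command_gripper(opening, grasp_force=None): finger opening in m; grasp_force is the grip in N (None keeps the last); returns when the fingers have stopped.
- pause(seconds).
- inverse_kinematics(position, orientation): joint angles nearest the present ones, or None.
- grab_frame(name): name is "scene" or "side" or "wrist"; returns the picture (384x512x3 uint8, blue, green, red); there is no depth.
- calibration(name): a dict with "camera_matrix" (3x3 intrinsics, pixels), "T" (4x4, takes a point from camera to world coordinates). Camera axes: x right, y down, z forward; pixel columns grow to the right and rows downward; lengths in m; the calibration is good to about 2 mm. A picture is of the moment at which its call begins: read the wrist's pose just before it. calibration takes no time and is no camera call; for the wrist camera it gives the pose at the moment of the call.
A pose or a line that the arm cannot do raises MotionError and nothing moves.
- close_job(): hands the job in; it is judged then, once.
Trained networks look in the newest picture that a camera, given by its name, has taken for a name from the list of things; names that differ only in an ending like _2 or _b are one class to them, and where a whole thing is asked for, a point or a joint stands for the part that bears it (a point fixed in the world has none). Each returns a list of dicts, best first, with "confidence" (0 to 1); they miss things now and then, are a little off and sometimes report something else, mostly with a low value. They report only what shows in the picture. A call takes as long as a camera call. They do not tell look-alikes from the thing itself.
- search_frame(target, camera): "uv" ([column, row] in pixels, amid what is visible of it).
Readings, each from a call of its own:
- current_t(): time.
- current_joint_positions(): joint angles.
- current_dq(): joint speeds.
- current_joint_torque(): joint torques, N m.
- current_ee_pos(): TCP position.
- current_tool_rot(): TCP orientation.
- current_wrist_force(): force on the tool from outside, world axes, zero at the start.
- current_torque(): the same for the moment, N m.
- current_gripper_width(): finger opening in m.
- current_finger_force(): force on a finger pad.
Only numpy, scipy, OpenCV 4.12 (cv2) and the standard library are available. Lean on these libraries where they do the work, as an engineer would, in place of code of your own. Each camera call takes 0.05 s, during which the arm holds its last target. There are 200 camera calls.

## Task

Restock the tape carriers: drop the used-up cardboard cores from the trays into the white tub, lift every new roll of masking tape off its spindle and lay it flat in the tray of a carrier of its own, and hook each loaded carrier over the open end of the rack's rail and slide it along under the keeper wire until the first is up against the black stop and each further one is up against the carrier before it. A carrier that gets no roll stays standing on the table; leave the mug, the jar and the little bottle alone.

Things in the scene. Friction and masses are not known exactly. Their poses are not given: they have to be found in the camera images.
- rack: Wooden rack fixed on the table. Origin on the table under the middle of its rail, a 12 mm steel bar along the rack's y axis (axis x = 0, z = 130 mm), free between posts at y = -202 and +202 mm. A second 12 mm bar runs below it (x = -1, z = 89 mm): the backs of hung carriers lean on it, their trays on the rack's -x side. Base board 14 mm thick.
- rack_wire (a point): Free end of the dark 5 mm keeper wire, which runs straight above the rail from here to the +y post (its underside 13 mm over the rail's top; here rack y = -50 mm). Hooks cannot go on or off under it.
- rack_open (a point): Point on the rail's axis in the middle of its open part (rack y = -125 mm), which reaches from -202 to -50 mm: hooks go on here from above and are then slid towards +y.
- stop: Black collar, 36 mm diameter and 16 mm thick, fixed on the rail near its +y end. Origin at its centre on the rail's axis; axes parallel to the rack's. Its face towards -y is 8 mm from the origin.
- stand: Dark wooden stand fixed on the table, 80 x 262 x 12 mm, with three upright 20 mm spindles at y = -85, 0 and +85 mm in its frame, tops 74 mm above the table. Origin at the centre of its underside.
- carrier1: Grey sheet-metal carrier on the table, 0.14 kg, one of three alike: tray, back plate, hook, wooden grip. Origin under the centre of the roll's place, at the underside. Tray 74 mm wide in y (68 inside), from x = -38 mm to the back plate; floor 4 mm thick, walls 14 mm high. Back plate x = 45 to 48 mm, 65 mm high. Total height 109 mm. Hung freely it leans about 0.1 rad.
- carrier1_hook (a point): Middle of the underside of the carrier's hook (carrier x = 57, y = 0, z = 62 mm); lies on top of the rail when hung. The sheet folds back over the plate's whole 74 mm width and down to a flared lip ending at z = 41 mm: a slot 18 mm wide (x = 48 to 66 mm), open downwards.
- carrier1_grip (a point): Centre of the carrier's wooden grip (carrier x = 46.5, y = 0, z = 96 mm), a bar 10 mm thick in x, 36 mm wide in y, from z = 83 to 109 mm. Under the keeper wire there is room for fingertips only at carrier z = 84 mm and higher.
- carrier2: Grey sheet-metal carrier on the table, 0.14 kg, one of three alike: tray, back plate, hook, wooden grip. Origin under the centre of the roll's place, at the underside. Tray 74 mm wide in y (68 inside), from x = -38 mm to the back plate; floor 4 mm thick, walls 14 mm high. Back plate x = 45 to 48 mm, 65 mm high. Total height 109 mm. Hung freely it leans about 0.1 rad.
- carrier2_hook (a point): Middle of the underside of the carrier's hook (carrier x = 57, y = 0, z = 62 mm); lies on top of the rail when hung. The sheet folds back over the plate's whole 74 mm width and down to a flared lip ending at z = 41 mm: a slot 18 mm wide (x = 48 to 66 mm), open downwards.
- carrier2_grip (a point): Centre of the carrier's wooden grip (carrier x = 46.5, y = 0, z = 96 mm), a bar 10 mm thick in x, 36 mm wide in y, from z = 83 to 109 mm. Under the keeper wire there is room for fingertips only at carrier z = 84 mm and higher.
- carrier3: Grey sheet-metal carrier on the table, 0.14 kg, one of three alike: tray, back plate, hook, wooden grip. Origin under the centre of the roll's place, at the underside. Tray 74 mm wide in y (68 inside), from x = -38 mm to the back plate; floor 4 mm thick, walls 14 mm high. Back plate x = 45 to 48 mm, 65 mm high. Total height 109 mm. Hung freely it leans about 0.1 rad.
- carrier3_hook (a point): Middle of the underside of the carrier's hook (carrier x = 57, y = 0, z = 62 mm); lies on top of the rail when hung. The sheet folds back over the plate's whole 74 mm width and down to a flared lip ending at z = 41 mm: a slot 18 mm wide (x = 48 to 66 mm), open downwards.
- carrier3_grip (a point): Centre of the carrier's wooden grip (carrier x = 46.5, y = 0, z = 96 mm), a bar 10 mm thick in x, 36 mm wide in y, from z = 83 to 109 mm. Under the keeper wire there is room for fingertips only at carrier z = 84 mm and higher.
- roll1: Roll of cream masking tape, a ring 56 mm in outer and 28 mm in inner diameter, 48 mm tall, 56 to 112 g; over one of the spindles at the start; may be absent. Origin at the centre of its underside, z along its axis.
- roll2: Roll of cream masking tape, a ring 56 mm in outer and 28 mm in inner diameter, 48 mm tall, 56 to 112 g; over one of the spindles at the start; may be absent. Origin at the centre of its underside, z along its axis.
- roll3: Roll of cream masking tape, a ring 56 mm in outer and 28 mm in inner diameter, 48 mm tall, 56 to 112 g; over one of the spindles at the start; may be absent. Origin at the centre of its underside, z along its axis.
- core1: Used-up cardboard core, a thin tube 34 mm in outer and 29 mm in inner diameter, 48 mm tall, 12 g, standing in a carrier's tray at the start; may be absent. Origin at the centre of one end, z along its axis.
- core2: Used-up cardboard core, a thin tube 34 mm in outer and 29 mm in inner diameter, 48 mm tall, 12 g, standing in a carrier's tray at the start; may be absent. Origin at the centre of one end, z along its axis.
- core3: Used-up cardboard core, a thin tube 34 mm in outer and 29 mm in inner diameter, 48 mm tall, 12 g, standing in a carrier's tray at the start; may be absent. Origin at the centre of one end, z along its axis.
- tub: Round white tub fixed on the table for used cores, open at the top: 112 mm across, 65 mm high, wall 4 mm. Origin at the centre of its underside.
- mug: Black mug, 74 mm wide, 75 mm tall, bystander. Origin at the centre of its underside.
- jar: Glass jar with a brass lid, 72 mm wide, 110 mm tall, bystander. Origin at the centre of its underside.
- oil: Small amber bottle, 28 mm wide, 70 mm tall, bystander. Origin at the centre of its underside.
Mind the look-alikes: they are no part of the job. What is shaped like the roll1 but orange or red is not meant. What is shaped like the roll3 but pink is not meant.

How it is judged (in metres and radians):
At the end, for the whole second after the job is handed in: Cores in the tub; each roll flat in its own carrier; loaded carriers hang on the rail (not the wire), leaning under 0.25 rad, hook middles 45, 119, 193 mm from the stop's centre (-4, +5, +8, +11 mm), no place left out; carriers without a roll upright on the table; all at rest (((x of roll1 in the frame of carrier1 between -0.014 and 0.022 m and y of roll1 in the frame of carrier1 between -0.012 and 0.012 m and z of roll1 in the frame of carrier1 between -0.002 and 0.01 m and angle between the z axis of roll1 and the z axis of carrier1, either way round below 0.15 rad and x of carrier1_hook in the frame of rack between -0.012 and 0.012 m and z of carrier1_hook in the frame of rack between 0.128 and 0.144 m and angle between carrier1's own z axis and vertical below 0.25 rad and angle between the y axis of carrier1 and the y axis of rack, either way round below 0.12 rad) or (x of roll1 in the frame of carrier2 between -0.014 and 0.022 m and y of roll1 in the frame of carrier2 between -0.012 and 0.012 m and z of roll1 in the frame of carrier2 between -0.002 and 0.01 m and angle between the z axis of roll1 and the z axis of carrier2, either way round below 0.15 rad and x of carrier2_hook in the frame of rack between -0.012 and 0.012 m and z of carrier2_hook in the frame of rack between 0.128 and 0.144 m and angle between carrier2's own z axis and vertical below 0.25 rad and angle between the y axis of carrier2 and the y axis of rack, either way round below 0.12 rad) or (x of roll1 in the frame of carrier3 between -0.014 and 0.022 m and y of roll1 in the frame of carrier3 between -0.012 and 0.012 m and z of roll1 in the frame of carrier3 between -0.002 and 0.01 m and angle between the z axis of roll1 and the z axis of carrier3, either way round below 0.15 rad and x of carrier3_hook in the frame of rack between -0.012 and 0.012 m and z of carrier3_hook in the frame of rack between 0.128 and 0.144 m and angle between carrier3's own z axis and vertical below 0.25 rad and angle between the y axis of carrier3 and the y axis of rack, either way round below 0.12 rad)) and ((x of roll2 in the frame of carrier1 between -0.014 and 0.022 m and y of roll2 in the frame of carrier1 between -0.012 and 0.012 m and z of roll2 in the frame of carrier1 between -0.002 and 0.01 m and angle between the z axis of roll2 and the z axis of carrier1, either way round below 0.15 rad and x of carrier1_hook in the frame of rack between -0.012 and 0.012 m and z of carrier1_hook in the frame of rack between 0.128 and 0.144 m and angle between carrier1's own z axis and vertical below 0.25 rad and angle between the y axis of carrier1 and the y axis of rack, either way round below 0.12 rad) or (x of roll2 in the frame of carrier2 between -0.014 and 0.022 m and y of roll2 in the frame of carrier2 between -0.012 and 0.012 m and z of roll2 in the frame of carrier2 between -0.002 and 0.01 m and angle between the z axis of roll2 and the z axis of carrier2, either way round below 0.15 rad and x of carrier2_hook in the frame of rack between -0.012 and 0.012 m and z of carrier2_hook in the frame of rack between 0.128 and 0.144 m and angle between carrier2's own z axis and vertical below 0.25 rad and angle between the y axis of carrier2 and the y axis of rack, either way round below 0.12 rad) or (x of roll2 in the frame of carrier3 between -0.014 and 0.022 m and y of roll2 in the frame of carrier3 between -0.012 and 0.012 m and z of roll2 in the frame of carrier3 between -0.002 and 0.01 m and angle between the z axis of roll2 and the z axis of carrier3, either way round below 0.15 rad and x of carrier3_hook in the frame of rack between -0.012 and 0.012 m and z of carrier3_hook in the frame of rack between 0.128 and 0.144 m and angle between carrier3's own z axis and vertical below 0.25 rad and angle between the y axis of carrier3 and the y axis of rack, either way round below 0.12 rad)) and ((x of roll3 in the frame of carrier1 between -0.014 and 0.022 m and y of roll3 in the frame of carrier1 between -0.012 and 0.012 m and z of roll3 in the frame of carrier1 between -0.002 and 0.01 m and angle between the z axis of roll3 and the z axis of carrier1, either way round below 0.15 rad and x of carrier1_hook in the frame of rack between -0.012 and 0.012 m and z of carrier1_hook in the frame of rack between 0.128 and 0.144 m and angle between carrier1's own z axis and vertical below 0.25 rad and angle between the y axis of carrier1 and the y axis of rack, either way round below 0.12 rad) or (x of roll3 in the frame of carrier2 between -0.014 and 0.022 m and y of roll3 in the frame of carrier2 between -0.012 and 0.012 m and z of roll3 in the frame of carrier2 between -0.002 and 0.01 m and angle between the z axis of roll3 and the z axis of carrier2, either way round below 0.15 rad and x of carrier2_hook in the frame of rack between -0.012 and 0.012 m and z of carrier2_hook in the frame of rack between 0.128 and 0.144 m and angle between carrier2's own z axis and vertical below 0.25 rad and angle between the y axis of carrier2 and the y axis of rack, either way round below 0.12 rad) or (x of roll3 in the frame of carrier3 between -0.014 and 0.022 m and y of roll3 in the frame of carrier3 between -0.012 and 0.012 m and z of roll3 in the frame of carrier3 between -0.002 and 0.01 m and angle between the z axis of roll3 and the z axis of carrier3, either way round below 0.15 rad and x of carrier3_hook in the frame of rack between -0.012 and 0.012 m and z of carrier3_hook in the frame of rack between 0.128 and 0.144 m and angle between carrier3's own z axis and vertical below 0.25 rad and angle between the y axis of carrier3 and the y axis of rack, either way round below 0.12 rad)) and ((y of carrier1_hook in the frame of stop between -0.05 and -0.041 m and x of carrier1_hook in the frame of rack between -0.012 and 0.012 m and z of carrier1_hook in the frame of rack between 0.128 and 0.144 m and angle between carrier1's own z axis and vertical below 0.25 rad and angle between the y axis of carrier1 and the y axis of rack, either way round below 0.12 rad and ((x of roll1 in the frame of carrier1 between -0.014 and 0.022 m and y of roll1 in the frame of carrier1 between -0.012 and 0.012 m and z of roll1 in the frame of carrier1 between -0.002 and 0.01 m and angle between the z axis of roll1 and the z axis of carrier1, either way round below 0.15 rad) or (x of roll2 in the frame of carrier1 between -0.014 and 0.022 m and y of roll2 in the frame of carrier1 between -0.012 and 0.012 m and z of roll2 in the frame of carrier1 between -0.002 and 0.01 m and angle between the z axis of roll2 and the z axis of carrier1, either way round below 0.15 rad) or (x of roll3 in the frame of carrier1 between -0.014 and 0.022 m and y of roll3 in the frame of carrier1 between -0.012 and 0.012 m and z of roll3 in the frame of carrier1 between -0.002 and 0.01 m and angle between the z axis of roll3 and the z axis of carrier1, either way round below 0.15 rad))) or (y of carrier1_hook in the frame of stop between -0.127 and -0.115 m and x of carrier1_hook in the frame of rack between -0.012 and 0.012 m and z of carrier1_hook in the frame of rack between 0.128 and 0.144 m and angle between carrier1's own z axis and vertical below 0.25 rad and angle between the y axis of carrier1 and the y axis of rack, either way round below 0.12 rad and ((x of roll1 in the frame of carrier1 between -0.014 and 0.022 m and y of roll1 in the frame of carrier1 between -0.012 and 0.012 m and z of roll1 in the frame of carrier1 between -0.002 and 0.01 m and angle between the z axis of roll1 and the z axis of carrier1, either way round below 0.15 rad) or (x of roll2 in the frame of carrier1 between -0.014 and 0.022 m and y of roll2 in the frame of carrier1 between -0.012 and 0.012 m and z of roll2 in the frame of carrier1 between -0.002 and 0.01 m and angle between the z axis of roll2 and the z axis of carrier1, either way round below 0.15 rad) or (x of roll3 in the frame of carrier1 between -0.014 and 0.022 m and y of roll3 in the frame of carrier1 between -0.012 and 0.012 m and z of roll3 in the frame of carrier1 between -0.002 and 0.01 m and angle between the z axis of roll3 and the z axis of carrier1, either way round below 0.15 rad))) or (y of carrier1_hook in the frame of stop between -0.204 and -0.189 m and x of carrier1_hook in the frame of rack between -0.012 and 0.012 m and z of carrier1_hook in the frame of rack between 0.128 and 0.144 m and angle between carrier1's own z axis and vertical below 0.25 rad and angle between the y axis of carrier1 and the y axis of rack, either way round below 0.12 rad and ((x of roll1 in the frame of carrier1 between -0.014 and 0.022 m and y of roll1 in the frame of carrier1 between -0.012 and 0.012 m and z of roll1 in the frame of carrier1 between -0.002 and 0.01 m and angle between the z axis of roll1 and the z axis of carrier1, either way round below 0.15 rad) or (x of roll2 in the frame of carrier1 between -0.014 and 0.022 m and y of roll2 in the frame of carrier1 between -0.012 and 0.012 m and z of roll2 in the frame of carrier1 between -0.002 and 0.01 m and angle between the z axis of roll2 and the z axis of carrier1, either way round below 0.15 rad) or (x of roll3 in the frame of carrier1 between -0.014 and 0.022 m and y of roll3 in the frame of carrier1 between -0.012 and 0.012 m and z of roll3 in the frame of carrier1 between -0.002 and 0.01 m and angle between the z axis of roll3 and the z axis of carrier1, either way round below 0.15 rad))) or (height (world z) of carrier1 below 0.01 m and angle between carrier1's own z axis and vertical below 0.1 rad)) and ((y of carrier2_hook in the frame of stop between -0.05 and -0.041 m and x of carrier2_hook in the frame of rack between -0.012 and 0.012 m and z of carrier2_hook in the frame of rack between 0.128 and 0.144 m and angle between carrier2's own z axis and vertical below 0.25 rad and angle between the y axis of carrier2 and the y axis of rack, either way round below 0.12 rad and ((x of roll1 in the frame of carrier2 between -0.014 and 0.022 m and y of roll1 in the frame of carrier2 between -0.012 and 0.012 m and z of roll1 in the frame of carrier2 between -0.002 and 0.01 m and angle between the z axis of roll1 and the z axis of carrier2, either way round below 0.15 rad) or (x of roll2 in the frame of carrier2 between -0.014 and 0.022 m and y of roll2 in the frame of carrier2 between -0.012 and 0.012 m and z of roll2 in the frame of carrier2 between -0.002 and 0.01 m and angle between the z axis of roll2 and the z axis of carrier2, either way round below 0.15 rad) or (x of roll3 in the frame of carrier2 between -0.014 and 0.022 m and y of roll3 in the frame of carrier2 between -0.012 and 0.012 m and z of roll3 in the frame of carrier2 between -0.002 and 0.01 m and angle between the z axis of roll3 and the z axis of carrier2, either way round below 0.15 rad))) or (y of carrier2_hook in the frame of stop between -0.127 and -0.115 m and x of carrier2_hook in the frame of rack between -0.012 and 0.012 m and z of carrier2_hook in the frame of rack between 0.128 and 0.144 m and angle between carrier2's own z axis and vertical below 0.25 rad and angle between the y axis of carrier2 and the y axis of rack, either way round below 0.12 rad and ((x of roll1 in the frame of carrier2 between -0.014 and 0.022 m and y of roll1 in the frame of carrier2 between -0.012 and 0.012 m and z of roll1 in the frame of carrier2 between -0.002 and 0.01 m and angle between the z axis of roll1 and the z axis of carrier2, either way round below 0.15 rad) or (x of roll2 in the frame of carrier2 between -0.014 and 0.022 m and y of roll2 in the frame of carrier2 between -0.012 and 0.012 m and z of roll2 in the frame of carrier2 between -0.002 and 0.01 m and angle between the z axis of roll2 and the z axis of carrier2, either way round below 0.15 rad) or (x of roll3 in the frame of carrier2 between -0.014 and 0.022 m and y of roll3 in the frame of carrier2 between -0.012 and 0.012 m and z of roll3 in the frame of carrier2 between -0.002 and 0.01 m and angle between the z axis of roll3 and the z axis of carrier2, either way round below 0.15 rad))) or (y of carrier2_hook in the frame of stop between -0.204 and -0.189 m and x of carrier2_hook in the frame of rack between -0.012 and 0.012 m and z of carrier2_hook in the frame of rack between 0.128 and 0.144 m and angle between carrier2's own z axis and vertical below 0.25 rad and angle between the y axis of carrier2 and the y axis of rack, either way round below 0.12 rad and ((x of roll1 in the frame of carrier2 between -0.014 and 0.022 m and y of roll1 in the frame of carrier2 between -0.012 and 0.012 m and z of roll1 in the frame of carrier2 between -0.002 and 0.01 m and angle between the z axis of roll1 and the z axis of carrier2, either way round below 0.15 rad) or (x of roll2 in the frame of carrier2 between -0.014 and 0.022 m and y of roll2 in the frame of carrier2 between -0.012 and 0.012 m and z of roll2 in the frame of carrier2 between -0.002 and 0.01 m and angle between the z axis of roll2 and the z axis of carrier2, either way round below 0.15 rad) or (x of roll3 in the frame of carrier2 between -0.014 and 0.022 m and y of roll3 in the frame of carrier2 between -0.012 and 0.012 m and z of roll3 in the frame of carrier2 between -0.002 and 0.01 m and angle between the z axis of roll3 and the z axis of carrier2, either way round below 0.15 rad))) or (height (world z) of carrier2 below 0.01 m and angle between carrier2's own z axis and vertical below 0.1 rad)) and ((y of carrier3_hook in the frame of stop between -0.05 and -0.041 m and x of carrier3_hook in the frame of rack between -0.012 and 0.012 m and z of carrier3_hook in the frame of rack between 0.128 and 0.144 m and angle between carrier3's own z axis and vertical below 0.25 rad and angle between the y axis of carrier3 and the y axis of rack, either way round below 0.12 rad and ((x of roll1 in the frame of carrier3 between -0.014 and 0.022 m and y of roll1 in the frame of carrier3 between -0.012 and 0.012 m and z of roll1 in the frame of carrier3 between -0.002 and 0.01 m and angle between the z axis of roll1 and the z axis of carrier3, either way round below 0.15 rad) or (x of roll2 in the frame of carrier3 between -0.014 and 0.022 m and y of roll2 in the frame of carrier3 between -0.012 and 0.012 m and z of roll2 in the frame of carrier3 between -0.002 and 0.01 m and angle between the z axis of roll2 and the z axis of carrier3, either way round below 0.15 rad) or (x of roll3 in the frame of carrier3 between -0.014 and 0.022 m and y of roll3 in the frame of carrier3 between -0.012 and 0.012 m and z of roll3 in the frame of carrier3 between -0.002 and 0.01 m and angle between the z axis of roll3 and the z axis of carrier3, either way round below 0.15 rad))) or (y of carrier3_hook in the frame of stop between -0.127 and -0.115 m and x of carrier3_hook in the frame of rack between -0.012 and 0.012 m and z of carrier3_hook in the frame of rack between 0.128 and 0.144 m and angle between carrier3's own z axis and vertical below 0.25 rad and angle between the y axis of carrier3 and the y axis of rack, either way round below 0.12 rad and ((x of roll1 in the frame of carrier3 between -0.014 and 0.022 m and y of roll1 in the frame of carrier3 between -0.012 and 0.012 m and z of roll1 in the frame of carrier3 between -0.002 and 0.01 m and angle between the z axis of roll1 and the z axis of carrier3, either way round below 0.15 rad) or (x of roll2 in the frame of carrier3 between -0.014 and 0.022 m and y of roll2 in the frame of carrier3 between -0.012 and 0.012 m and z of roll2 in the frame of carrier3 between -0.002 and 0.01 m and angle between the z axis of roll2 and the z axis of carrier3, either way round below 0.15 rad) or (x of roll3 in the frame of carrier3 between -0.014 and 0.022 m and y of roll3 in the frame of carrier3 between -0.012 and 0.012 m and z of roll3 in the frame of carrier3 between -0.002 and 0.01 m and angle between the z axis of roll3 and the z axis of carrier3, either way round below 0.15 rad))) or (y of carrier3_hook in the frame of stop between -0.204 and -0.189 m and x of carrier3_hook in the frame of rack between -0.012 and 0.012 m and z of carrier3_hook in the frame of rack between 0.128 and 0.144 m and angle between carrier3's own z axis and vertical below 0.25 rad and angle between the y axis of carrier3 and the y axis of rack, either way round below 0.12 rad and ((x of roll1 in the frame of carrier3 between -0.014 and 0.022 m and y of roll1 in the frame of carrier3 between -0.012 and 0.012 m and z of roll1 in the frame of carrier3 between -0.002 and 0.01 m and angle between the z axis of roll1 and the z axis of carrier3, either way round below 0.15 rad) or (x of roll2 in the frame of carrier3 between -0.014 and 0.022 m and y of roll2 in the frame of carrier3 between -0.012 and 0.012 m and z of roll2 in the frame of carrier3 between -0.002 and 0.01 m and angle between the z axis of roll2 and the z axis of carrier3, either way round below 0.15 rad) or (x of roll3 in the frame of carrier3 between -0.014 and 0.022 m and y of roll3 in the frame of carrier3 between -0.012 and 0.012 m and z of roll3 in the frame of carrier3 between -0.002 and 0.01 m and angle between the z axis of roll3 and the z axis of carrier3, either way round below 0.15 rad))) or (height (world z) of carrier3 below 0.01 m and angle between carrier3's own z axis and vertical below 0.1 rad)) and ((x of carrier1_hook in the frame of rack between -0.012 and 0.012 m and z of carrier1_hook in the frame of rack between 0.128 and 0.144 m and angle between carrier1's own z axis and vertical below 0.25 rad and angle between the y axis of carrier1 and the y axis of rack, either way round below 0.12 rad and y of carrier1_hook in the frame of stop between -0.05 and -0.041 m) or (x of carrier2_hook in the frame of rack between -0.012 and 0.012 m and z of carrier2_hook in the frame of rack between 0.128 and 0.144 m and angle between carrier2's own z axis and vertical below 0.25 rad and angle between the y axis of carrier2 and the y axis of rack, either way round below 0.12 rad and y of carrier2_hook in the frame of stop between -0.05 and -0.041 m) or (x of carrier3_hook in the frame of rack between -0.012 and 0.012 m and z of carrier3_hook in the frame of rack between 0.128 and 0.144 m and angle between carrier3's own z axis and vertical below 0.25 rad and angle between the y axis of carrier3 and the y axis of rack, either way round below 0.12 rad and y of carrier3_hook in the frame of stop between -0.05 and -0.041 m)) and ((x of carrier1_hook in the frame of rack between -0.012 and 0.012 m and z of carrier1_hook in the frame of rack between 0.128 and 0.144 m and angle between carrier1's own z axis and vertical below 0.25 rad and angle between the y axis of carrier1 and the y axis of rack, either way round below 0.12 rad and y of carrier1_hook in the frame of stop between -0.127 and -0.115 m) or (x of carrier2_hook in the frame of rack between -0.012 and 0.012 m and z of carrier2_hook in the frame of rack between 0.128 and 0.144 m and angle between carrier2's own z axis and vertical below 0.25 rad and angle between the y axis of carrier2 and the y axis of rack, either way round below 0.12 rad and y of carrier2_hook in the frame of stop between -0.127 and -0.115 m) or (x of carrier3_hook in the frame of rack between -0.012 and 0.012 m and z of carrier3_hook in the frame of rack between 0.128 and 0.144 m and angle between carrier3's own z axis and vertical below 0.25 rad and angle between the y axis of carrier3 and the y axis of rack, either way round below 0.12 rad and y of carrier3_hook in the frame of stop between -0.127 and -0.115 m)) and horizontal distance between each of core1, core2, core3 and tub below 0.052 m and height (world z) of each of core1, core2, core3 below 0.09 m and linear speed of each of carrier1, carrier2, carrier3, roll1, roll2, roll3, core1, core2, core3 below 0.02 m/s); the robot touches nothing.
It fails at once if the black mug is pushed more than 30 mm or tipped (distance of mug from where it was at the start of the episode above 0.03 m or angle between mug's own z axis and vertical above 0.4 rad).
It fails at once if the glass jar is pushed more than 30 mm or tipped (distance of jar from where it was at the start of the episode above 0.03 m or angle between jar's own z axis and vertical above 0.4 rad).
It fails at once if the small bottle is pushed more than 30 mm or tipped (distance of oil from where it was at the start of the episode above 0.03 m or angle between oil's own z axis and vertical above 0.4 rad).
Of roll1, roll2, roll3 only 2 to 3 are there at a start; the rules pass over those that are not, and their reading is None.
Of core1, core2, core3 only 2 to 3 are there at a start; the rules pass over those that are not, and their reading is None.
At some moment in a run one of carrier1, carrier2, carrier3 may be knocked a few centimetres aside while the robot is not near it.
It also fails if it takes over 210 s, if anything falls off the work surface, if the arm or the gripper's body presses on something with over 40 N, if the wrist force passes 120 N, or if a joint passes its speed limit or range.

## Working session

There is one attempt and no reset: what is moved stays moved. The work goes in short steps, each a Python script; the robot and the scene stay as the last script left them, time stands still between calls to the robot, and variables do not carry over. Pictures are saved under pics/ and viewed, at most 14 in all, crops included, and the job is handed in when it is done.

```bash
ls; mkdir -p pics; python3 - <<'E'
from cell import *
import cv2,numpy as np
print(current_t(),tcp_to_tips if not callable(tcp_to_tips) else tcp_to_tips())
for c in ("scene","side"):
    im=grab_frame(c); cv2.imwrite(f"pics/{c}0.png",cv2.resize(im,(800,600)))
    k=calibration(c); print(c,np.round(k["camera_matrix"],1).tolist(),np.round(k["T"],3).tolist())
    for n in ["rack","rack_wire","rack_open","stop","stand","carrier1","carrier1_hook","carrier1_grip","roll1","core1","tub","mug","jar","oil"]:
        print(n,[(np.round(d["uv"],0).astype(int).tolist(),round(d["confidence"],2)) for d in search_frame(n,c)])
E
```

```text
pics
0.0 0.019
scene [[431.2, 0.0, 252.1], [0.0, 431.2, 196.9], [0.0, 0.0, 1.0]] [[0.641, 0.651, -0.406, 1.16], [0.767, -0.548, 0.334, -0.534], [-0.005, -0.526, -0.851, 1.326], [0.0, 0.0, 0.0, 1.0]]
rack [([320, 167], 0.56)]
rack_wire [([316, 166], 0.97)]
rack_open [([321, 168], 0.86), ([194, 215], 0.47)]
stop [([342, 118], 0.43), ([192, 204], 0.41)]
stand [([211, 261], 0.97)]
carrier1 [([196, 215], 0.93), ([161, 219], 0.92), ([241, 200], 0.72), ([195, 286], 0.47)]
carrier1_hook [([163, 218], 0.66), ([319, 168], 0.55)]
carrier1_grip [([160, 221], 0.71)]
roll1 [([212, 253], 0.83), ([150, 272], 0.71), ([307, 233], 0.68), ([115, 279], 0.67), ([188, 257], 0.62), ([238, 248], 0.62)]
core1 [([163, 219], 0.67), ([242, 202], 0.41), ([159, 210], 0.38)]
tub [([257, 157], 0.6)]
mug [([193, 285], 0.76)]
jar [([308, 235], 0.85)]
oil [([122, 252], 0.67)]
side [[404.5, 0.0, 260.5], [0.0, 404.5, 182.6], [0.0, 0.0, 1.0]] [[0.912, -0.209, 0.354, 0.175], [-0.411, -0.469, 0.782, -0.979], [0.002, -0.858, -0.513, 0.725], [0.0, 0.0, 0.0, 1.0]]
rack [([226, 164], 0.61)]
rack_wire [([233, 217], 0.64)]
rack_open [([231, 165], 0.88)]
stop [([192, 125], 0.64), ([244, 252], 0.36)]
stand [([302, 263], 0.88), ([230, 162], 0.33)]
carrier1 [([236, 287], 0.97), ([241, 220], 0.82), ([246, 248], 0.56)]
carrier1_hook [([230, 163], 0.4), ([308, 178], 0.18)]
carrier1_grip [([238, 287], 0.95)]
roll1 [([286, 201], 0.93), ([320, 344], 0.78), ([299, 269], 0.74), ([304, 245], 0.72), ([316, 311], 0.59), ([307, 222], 0.53)]
core1 [([223, 287], 0.75), ([231, 217], 0.55), ([223, 253], 0.5)]
tub [([192, 194], 0.83), ([242, 214], 0.4), ([225, 253], 0.24)]
mug [([345, 268], 0.79), ([225, 255], 0.74)]
jar [([308, 176], 0.79), ([239, 289], 0.48)]
oil [([272, 334], 0.86)]
```

View pics/scene0.png

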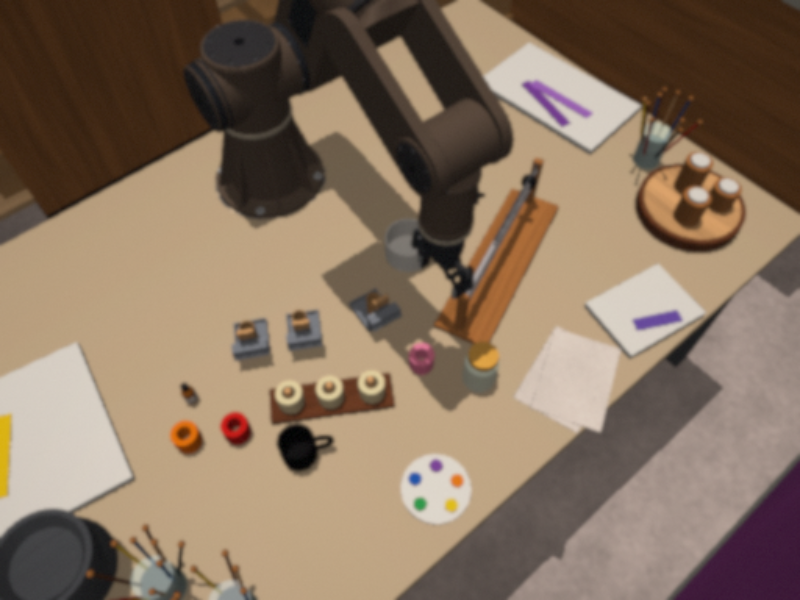

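View pics/side0.png

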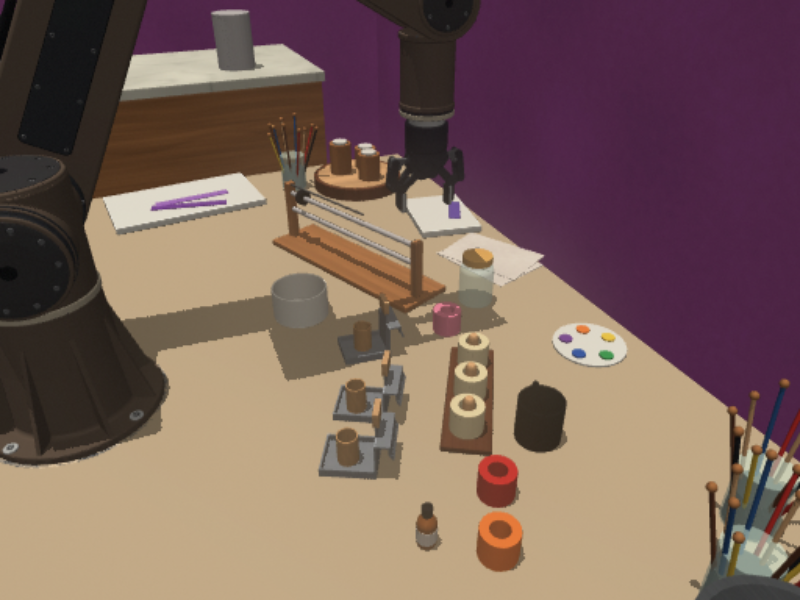

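The scene camera shows three grey carriers at (250,338), (303,330) and (375,308), each with a core. Three cream rolls stand on the stand at (289,395), (329,390) and (371,385), and the tub is at (402,245). The rack runs from (455,310) to (535,170) with the stop at (530,182). Mug, jar and oil are at (298,447), (482,365) and (188,393). The pink, red and orange rings are decoys.

The side view agrees: the open rail end is near (415,245) and the stop at (303,197).

Next I'll triangulate roughly and take wrist views.

```bash
cat > h.py <<'E'
from cell import *
import cv2,numpy as np
def ray(cal,uv):
    K=np.array(cal["camera_matrix"]);T=np.array(cal["T"])
    d=T[:3,:3]@np.linalg.solve(K,[uv[0],uv[1],1.]);return T[:3,3],d/np.linalg.norm(d)
def onz(cal,uv,z):
    o,d=ray(cal,uv);return o+d*(z-o[2])/d[2]
def tri(obs):
    A=np.zeros((3,3));b=np.zeros(3);L=[]
    for c,uv in obs:
        o,d=ray(c,uv);P=np.eye(3)-np.outer(d,d);A+=P;b+=P@o;L.append((o,P))
    x=np.linalg.solve(A,b);return x,max(np.linalg.norm(P@(x-o)) for o,P in L)
def proj(cal,X):
    T=np.linalg.inv(cal["T"]);p=T[:3,:3]@np.asarray(X)+T[:3,3];q=np.array(cal["camera_matrix"])@p;return q[:2]/q[2]
def find(n,c,m=.3): return [(np.array(d["uv"]),round(d["confidence"],2)) for d in search_frame(n,c) if d["confidence"]>m]
E
python3 - <<'E'
from h import *
S,D=calibration("scene"),calibration("side")
f=1/1.5625
P={"cA":((250,325),(379,415)),"cB":((303,320),(387,363)),"cC":((378,298),(385,300)),
"r1":((289,388),(467,405)),"r2":((329,384),(470,372)),"r3":((371,379),(473,340)),
"tub":((404,237),(300,287)),"mug":((297,440),(541,395)),"jar":((484,355),(478,258)),"oil":((186,386),(428,508)),
"postnear":((461,285),(417,242)),"postfar":((538,161),(290,184)),"stop":((530,182),(303,197))}
for n,(a,b) in P.items():
    x,e=tri([(S,np.array(a)*f),(D,np.array(b)*f)]);print(n,np.round(x,3),round(e,4))
k=calibration("wrist");print(np.round(k["camera_matrix"],1).tolist(),np.round(k["T"],3).tolist())
E
```

```text
cA [ 0.418 -0.321  0.093] 0.0115
cB [ 0.476 -0.223  0.096] 0.0053
cC [ 0.54  -0.069  0.109] 0.0022
r1 [ 0.568 -0.33   0.059] 0.0036
r2 [ 0.613 -0.261  0.059] 0.0028
r3 [ 0.66  -0.188  0.062] 0.0021
tub [0.426 0.101 0.07 ] 0.0005
mug [ 0.674 -0.381  0.079] 0.0017
jar [0.782 0.012 0.102] 0.0016
oil [ 0.426 -0.488  0.062] 0.0004
postnear [0.656 0.06  0.151] 0.0118
postfar [0.507 0.447 0.152] 0.0016
stop [0.527 0.405 0.129] 0.0006
[[335.2, 0.0, 253.0], [0.0, 335.2, 189.9], [0.0, 0.0, 1.0]] [[1.0, -0.0, 0.0, 0.651], [-0.0, -0.965, -0.263, 0.067], [0.0, 0.263, -0.965, 0.374], [0.0, 0.0, 0.0, 1.0]]
```

```bash
cat > t.py <<'E'
from h import *
import pickle
print(current_tool_rot(),current_ee_pos())
V=[]
R=list(current_tool_rot())
for i,p in enumerate([(0.54,-0.17,0.36),(0.54,-0.29,0.33),(0.62,0.12,0.36),(0.55,0.27,0.36)]):
    try: movep(p,R)
    except MotionError as e: print(i,e); continue
    pause(.2)
    k=calibration("wrist"); im=grab_frame("wrist"); cv2.imwrite(f"pics/w{i}.png",cv2.resize(im,(800,600),interpolation=cv2.INTER_CUBIC))
    fs={n:find(n,"wrist") for n in (["carrier1_grip","carrier1_hook","carrier1","roll1","core1","stand","oil","mug"] if i<2 else ["stop","rack_wire","tub","jar"])}
    V.append((k,im,fs))
    print(i,current_t(),{n:[(np.round(u).astype(int).tolist(),c) for u,c in v] for n,v in fs.items()})
pickle.dump(V,open("v.pkl","wb"))
E
python3 t.py
```

```text
[1.79997696e+02 2.59027982e-04 9.00009429e+01] [6.50000015e-01 2.42952723e-05 2.50307088e-01]
0 3.0667 {'carrier1_grip': [([162, 246], 0.96)], 'carrier1_hook': [([161, 243], 0.76)], 'carrier1': [([239, 66], 0.95), ([163, 248], 0.84)], 'roll1': [([364, 58], 0.97), ([304, 213], 0.78), ([258, 320], 0.75), ([268, 258], 0.65), ([342, 159], 0.59), ([192, 181], 0.42)], 'core1': [([216, 50], 0.81), ([183, 338], 0.74), ([171, 178], 0.64), ([237, 64], 0.6), ([148, 239], 0.56)], 'stand': [([312, 192], 0.92), ([199, 180], 0.41)], 'oil': [([182, 338], 0.65)], 'mug': [([338, 293], 0.68)]}
1 4.275 {'carrier1_grip': [([146, 170], 0.87)], 'carrier1_hook': [([147, 173], 0.79)], 'carrier1': [([149, 177], 0.72), ([184, 88], 0.65), ([308, 126], 0.51)], 'roll1': [([273, 180], 0.97), ([227, 319], 0.84), ([348, 68], 0.78), ([258, 269], 0.75)], 'core1': [([154, 81], 0.9), ([124, 171], 0.68), ([187, 91], 0.51)], 'stand': [([313, 123], 0.77)], 'oil': [([171, 292], 0.97), ([186, 92], 0.67)], 'mug': [([350, 217], 0.75)]}
2 6.275 {'stop': [], 'rack_wire': [([255, 98], 0.67)], 'tub': [([104, 154], 0.96)], 'jar': [([371, 228], 0.9)]}
3 7.425 {'stop': [([222, 24], 0.88)], 'rack_wire': [([283, 142], 0.93)], 'tub': [([175, 251], 0.81)], 'jar': []}
```

View pics/w0.png

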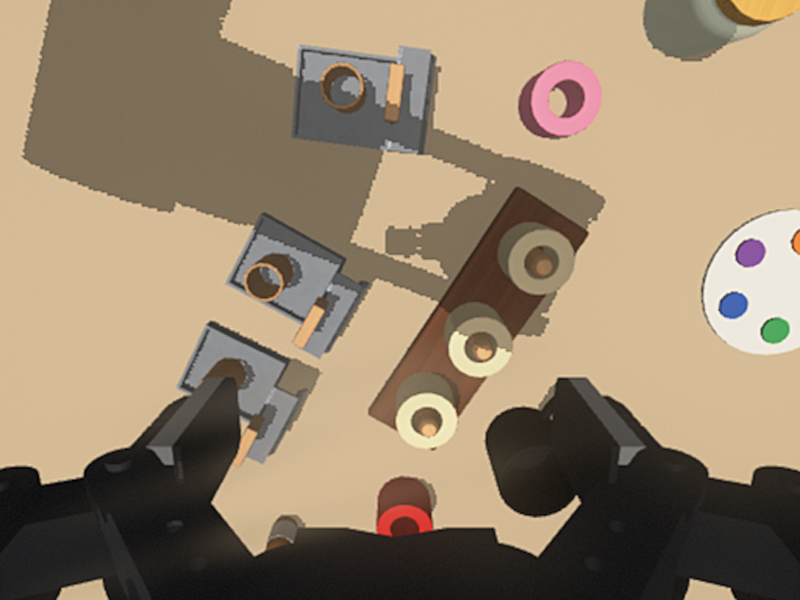

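View pics/w2.png

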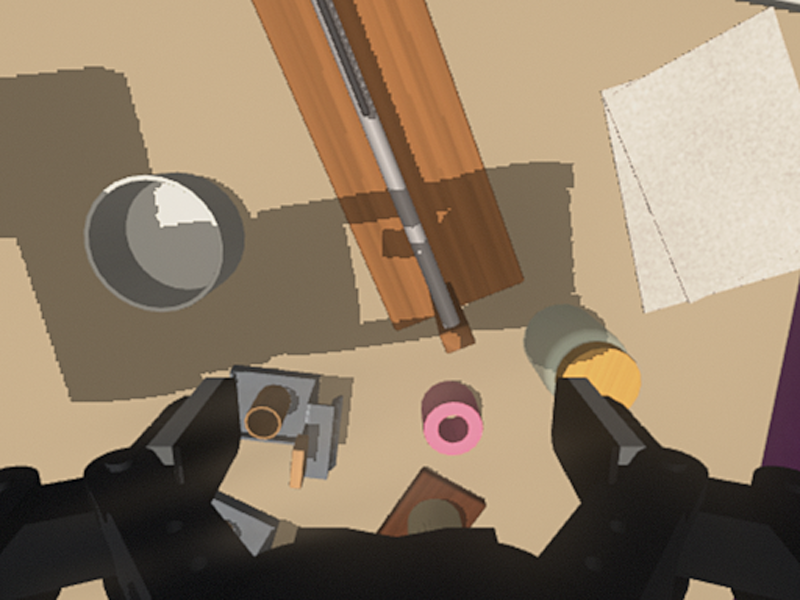

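View pics/w3.png

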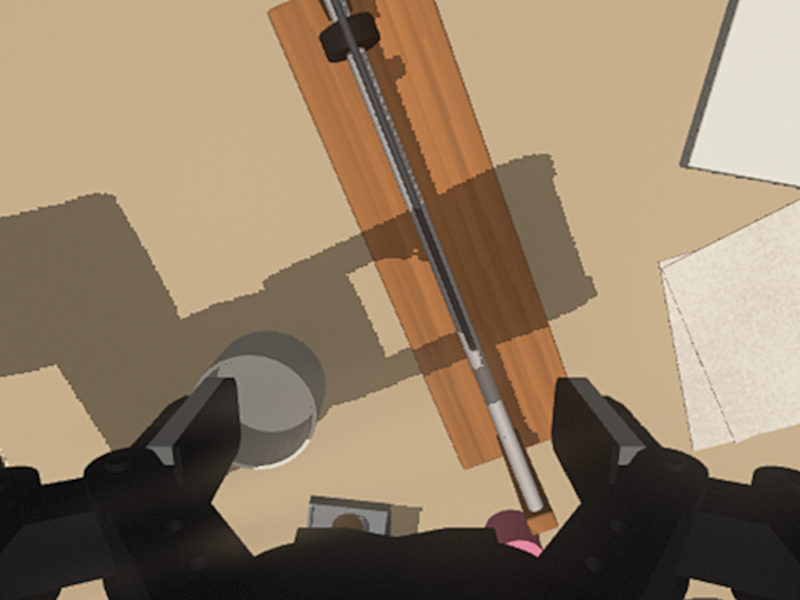

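View pics/w1.png

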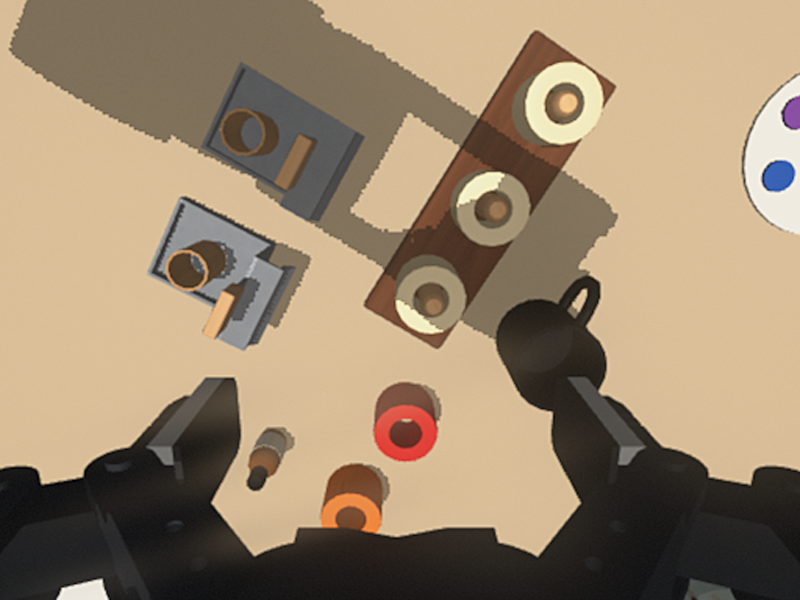

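The wrist views show the carriers clearly: C at about (350,95) and B at (295,280) in w0, and A at (215,270) in w1. The roll tops in w1 are at (565,104), (491,209) and (430,299). The rail and wire end are at (373,112) in w2 and (475,348) in w3, with the stop at (350,37) in w3. Now I'll fit the poses.

```bash
cat > fit.py <<'E'
from h import *
import pickle
from scipy.optimize import least_squares
V=pickle.load(open("v.pkl","rb"));W=[v[0] for v in V];f=1/1.5625
def fitpose(obs,x0):
    def res(p):
        c,s=np.cos(p[2]),np.sin(p[2]);r=[]
        for k,uv,m in obs:
            X=[p[0]+c*m[0]-s*m[1],p[1]+s*m[0]+c*m[1],m[2]]
            r+=list(proj(k,X)-np.array(uv)*f)
        return r
    o=least_squares(res,x0);return o.x,np.round(o.fun,1)
fl,fr=(-.038,.037,.014),(-.038,-.037,.014);ge1,ge2=(.0465,.018,.109),(.0465,-.018,.109)
bl,br=(.066,.037,.065),(.066,-.037,.065)
C={"A":([(W[1],(183,198),fl),(W[1],(150,272),fr),(W[1],(232,292),ge1),(W[1],(210,335),ge2),(W[0],(210,323),fl),(W[0],(180,387),fr)],[.41,-.33,-.4]),
"B":([(W[1],(240,64),fl),(W[1],(204,148),fr),(W[1],(305,137),ge1),(W[1],(284,187),ge2),(W[0],(263,214),fl),(W[0],(228,284),fr)],[.43,-.2,-.4]),
"C":([(W[0],(301,46),fl),(W[0],(294,137),fr),(W[0],(397,66),ge1),(W[0],(392,106),ge2)],[.5,-.07,0])}
P={}
for n,(o,x0) in C.items():
    p,r=fitpose(o,x0);P[n]=p;print(n,np.round(p[:2],4),round(np.degrees(p[2]),1),r)
for n,a,b in [("roll0",(536,257),(565,104)),("roll1",(480,346),(491,209)),("roll2",(427,420),(430,299)),("coreB",(265,281),(247,132)),]:
    x,e=tri([(W[0],np.array(a)*f),(W[1],np.array(b)*f)]);print(n,np.round(x,4),round(e,4));P[n]=x
print("coreA z52",onz(W[1],np.array((189,270))*f,.052),"coreC",onz(W[0],np.array((343,87))*f,.052))
o=[(W[2],(373,112),(0,-.05,.1515)),(W[3],(475,348),(0,-.05,.1515)),(W[3],(532,503),(0,-.2,.133)),(W[2],(452,325),(0,-.2,.133))]
p,r=fitpose(o,[.58,.25,.37]);print("rack",p,np.degrees(p[2]),r)
for k,uv in ((W[2],(385,155)),(W[2],(436,285)),(W[3],(515,455)),(W[3],(487,385)),(W[3],(350,37))):
    X=onz(k,np.array(uv)*f,.13);c,s=np.cos(p[2]),np.sin(p[2]);d=X[:2]-p[:2];print(X.round(4),"rackframe",np.round([c*d[0]+s*d[1],-s*d[0]+c*d[1]],4))
x,e=tri([(W[2],np.array((373,112))*f),(W[3],np.array((475,348))*f)]);print("wire end",x,e)
x,e=tri([(W[2],V[2][2]["tub"][0][0]),(W[3],np.array((252,411))*f)]);print("tub",x,e, onz(W[2],np.array((153,241))*f,.065))
E
python3 fit.py
```

```text
A [ 0.3812 -0.3069] -28.8 [ 0.  -1.3 -0.3  0.3  0.5  0.2  1.   0.7 -0.7  0.3 -1.  -0.2]
B [ 0.4368 -0.2049] -29.2 [ 0.9 -1.  -0.8  0.5  1.9 -0.3 -0.7  0.2 -1.   0.3 -0.8  0.5]
C [ 0.495  -0.0551] -5.2 [-2.2 -1.5 -0.1  0.3  1.  -4.9  1.   6.3]
roll0 [ 0.6632 -0.1866  0.0453] 0.0028
roll1 [ 0.614  -0.2625  0.056 ] 0.0005
roll2 [ 0.5692 -0.3322  0.0586] 0.0005
coreB [ 0.4305 -0.2069  0.0473] 0.0008
coreA z52 [ 0.3794841  -0.31052522  0.052     ] coreC [ 0.50062149 -0.05240898  0.052     ]
rack [0.58863951 0.25703891 0.3639083 ] 20.850409787410733 [-1.5 -0.3  1.2 -0.9  1.7  2.5 -1.  -0.6]
[0.6144 0.1851 0.13  ] rackframe [-0.0015 -0.0764]
[0.6494 0.0977 0.13  ] rackframe [ 0.     -0.1705]
[0.6426 0.1141 0.13  ] rackframe [-0.0004 -0.1528]
[0.6187 0.1721 0.13  ] rackframe [-0.0022 -0.09  ]
[0.5237 0.4055 0.13  ] rackframe [-0.0078  0.1618]
wire end [0.60656574 0.20957198 0.15083827] 0.001328127392137428
tub [0.42620338 0.11522406 0.05653171] 0.0038590501949732113 [0.42595833 0.11837589 0.065     ]
```

```bash
cat >> h.py <<'E'
def down(yaw): return [180,0,(yaw+180)%360-180]
def go(p,yaw):
    for y in (yaw,yaw+180):
        q=inverse_kinematics(p,down(y))
        if q is not None: movep(p,down(y));return y
    raise MotionError("go")
TUB=np.array([.428,.113])
E
cat > cores.py <<'E'
from h import *
from fit import W,f
print("tub w3",onz(W[3],np.array((258,411))*f,.065))
offs=[(-.0,.026),(.022,-.013),(-.0,-.0)]
for i,(n,x,y,yaw) in enumerate([("C",.5006,-.0524,-5.2),("B",.4305,-.2069,-29),("A",.3795,-.3105,-29)]):
    command_gripper(.062,20)
    yy=go([x,y,.16],yaw)
    if move_straight([x,y,.058],v=.12,guard=10): print("guard",n,current_ee_pos());break
    command_gripper(.02,20);w=current_gripper_width()
    move_straight([x,y,.2],v=.25);pause(.05);w2=current_gripper_width();print(n,yy,w,w2,current_finger_force())
    if w2<.028: break
    t=TUB+offs[i]
    go([*t,.2],0)
    move_straight([*t,.1],v=.25);command_gripper(.062);move_straight([*t,.2],v=.3)
print(current_t())
movep((0.54,-0.29,0.33),down(90));pause(.2)
cv2.imwrite("pics/c1.png",grab_frame("wrist"));k=calibration("wrist")
cv2.imwrite("pics/s1.png",grab_frame("scene"))
E
python3 cores.py | grep -v "^[ABC] \[\|roll\|rackf"
```

```text
coreB [ 0.4305 -0.2069  0.0473] 0.0008
coreA z52 [ 0.3794841  -0.31052522  0.052     ] coreC [ 0.50062149 -0.05240898  0.052     ]
rack [0.58863951 0.25703891 0.3639083 ] 20.850409787410733 [-1.5 -0.3  1.2 -0.9  1.7  2.5 -1.  -0.6]
wire end [0.60656574 0.20957198 0.15083827] 0.001328127392137428
tub [0.42620338 0.11522406 0.05653171] 0.0038590501949732113 [0.42595833 0.11837589 0.065     ]
tub w3 [0.43031283 0.11746863 0.065     ]
C -5.2 0.032161106901924884 0.031732453940130745 22.42507234713017
B -29 0.03196756579045252 0.031834475077207255 23.376668845541655
A -29 0.0321121232968839 0.032074969822320554 23.26404845599136
26.7833
```

```bash
python3 - <<'E'
import cv2,numpy as np
a=cv2.imread("pics/c1.png");b=cv2.imread("pics/s1.png")[100:260,130:400]
A=cv2.resize(a[:240],(800,375),interpolation=cv2.INTER_CUBIC);B=cv2.resize(b,(380,225),interpolation=cv2.INTER_CUBIC)
o=np.zeros((600,800,3),np.uint8);o[:375]=A;o[375:,:380]=B;cv2.imwrite("pics/m1.png",o)
E
```

```text
(no output)
```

View pics/m1.png

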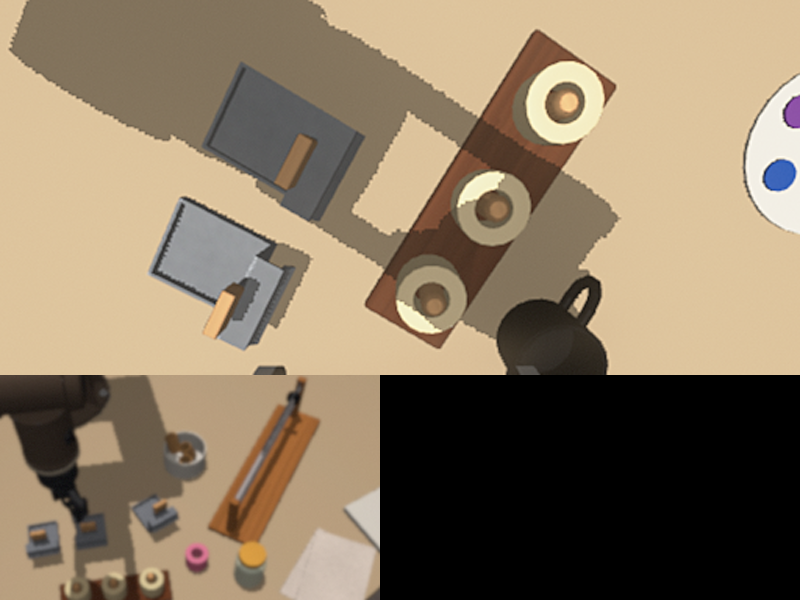

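Trays A, B and C are empty and unmoved. The cores are in the tub, at about (185,455) in the scene crop. Next I'll overlay the fitted models on a fresh view to check them.

```bash
cat > ov.py <<'E'
from h import *
from fit import *
o=[(W[0],(301,46),fl),(W[0],(294,137),fr),(W[0],(397,66),ge1),(W[0],(392,120),ge2)]
p,r=fitpose(o,[.5,-.05,-.08]);P["C"]=p;print("C",p,np.degrees(p[2]),r)
movep((0.54,-0.17,0.36),down(90));pause(.2)
k=calibration("wrist");im=grab_frame("wrist");cv2.imwrite("pics/ref0.png",im)
big=cv2.resize(im,(800,600),interpolation=cv2.INTER_CUBIC)
def M(p,m):
    c,s=np.cos(p[2]),np.sin(p[2]);return [p[0]+c*m[0]-s*m[1],p[1]+s*m[0]+c*m[1],m[2]]
def poly(k,big,pts,col):
    cv2.polylines(big,[np.int32([np.array(proj(k,x))/f*8 for x in pts])],True,col,1,cv2.LINE_AA,3)
for n in "ABC":
    q=P[n]
    poly(k,big,[M(q,m) for m in [(-.038,.037,.014),(-.038,-.037,.014),(.045,-.037,.014),(.045,.037,.014)]],(0,255,0))
    poly(k,big,[M(q,m) for m in [(.0415,.018,.109),(.0415,-.018,.109),(.0515,-.018,.109),(.0515,.018,.109)]],(255,0,0))
a=onz(W[1],np.array((491,209))*f,.06);b=onz(W[1],np.array((430,295))*f,.06);c=onz(W[1],np.array((565,103))*f,.06)
print(a,b,c,np.linalg.norm(a-b),np.linalg.norm(a-c))
for X in (a,b,c):
    poly(k,big,[X+.028*np.array([np.cos(t),np.sin(t),0]) for t in np.linspace(0,6.28,40)],(0,0,255))
cv2.imwrite("pics/ov.png",big)
np.save("poses.npy",[P[n] for n in "ABC"])
E
python3 ov.py|tail -5
```

```text
[0.5237 0.4055 0.13  ] rackframe [-0.0078  0.1618]
wire end [0.60656574 0.20957198 0.15083827] 0.001328127392137428
tub [0.42620338 0.11522406 0.05653171] 0.0038590501949732113 [0.42595833 0.11837589 0.065     ]
C [ 0.49505098 -0.05718272 -0.12601521] -7.2201398980754545 [-1.1 -0.8 -1.   0.8  1.4 -0.9  0.2  1. ]
[ 0.61278184 -0.26204328  0.06      ] [ 0.5684789  -0.32854937  0.06      ] [ 0.6615938  -0.18750671  0.06      ] 0.07991126737322302 0.0890971807118253
```

View pics/ov.png

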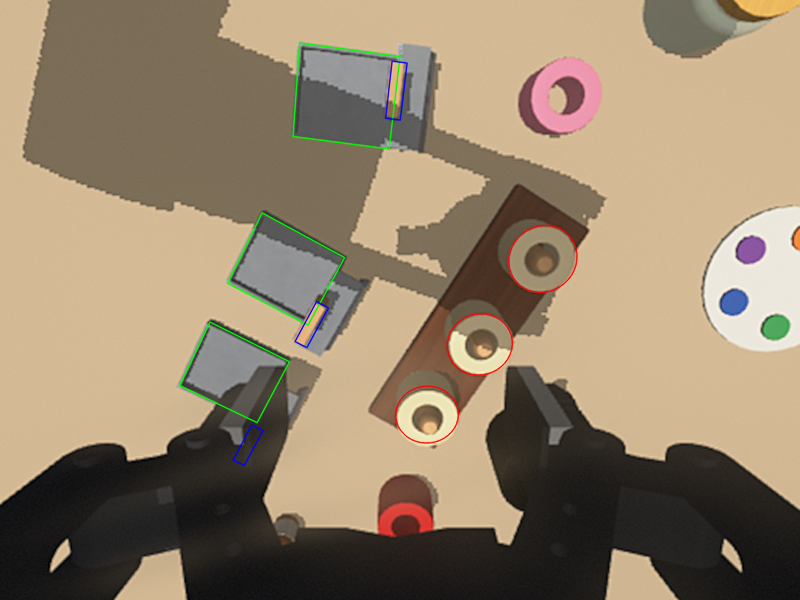

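The model outlines fit all three carriers and the roll rims to within 1–2 px. Next: roll0 into carrier C, grip C and carry it over the open rail, then look before lowering.

```bash
cat >> h.py <<'E'
RY=np.radians(22);EX=np.array([np.cos(RY),np.sin(RY)]);EY=np.array([-np.sin(RY),np.cos(RY)]);RO=np.array([.5857,.2553]);STOP=.1615
ROLL=[(.6616,-.1880),(.6133,-.2615),(.5685,-.3310)]
FIT=np.load("poses.npy")  # A,B,C
GZ=.105
def wp(p,x,y=0):
    c,s=np.cos(p[2]),np.sin(p[2]);return np.array([p[0]+c*x-s*y,p[1]+s*x+c*y])
def roll_to(r,p):
    command_gripper(.08,40)
    go([*r,.17],56.5)
    if move_straight([*r,.064],v=.12,guard=10): raise SystemExit("guard roll")
    command_gripper(.03,40);w=current_gripper_width()
    move_straight([*r,.2],v=.2);print("roll w",w,current_gripper_width())
    if w<.045: raise SystemExit("no roll")
    t=wp(p,-.002);go([*t,.2],np.degrees(p[2]))
    move_straight([*t,.075],v=.2)
    g=move_straight([*t,.0562],v=.05,guard=6);print("placed",g,current_ee_pos())
    command_gripper(.076);move_straight([*t,.2],v=.25)
def grip(p):
    command_gripper(.05,60)
    t=wp(p,.0465);yaw=np.degrees(p[2])+90
    movep([*t,.2],down(yaw))
    if move_straight([*t,GZ],v=.1,guard=10): raise SystemExit("guard grip")
    command_gripper(0,60);print("grip w",current_gripper_width())
    move_straight([*t,.28],v=.15);print("w",current_gripper_width(),"F",current_wrist_force())
def hookpose(y,z,lean=0.,dx=0.):
    """TCP position/orientation for hook underside at rack (dx,y,z), lean rad"""
    c,s=np.cos(lean),np.sin(lean);ox,oz=-.0105,GZ-.062
    x=dx+c*ox-s*oz;zz=z+(-s*ox*-1)*-1*-1 if False else z+(s*ox*1)+c*oz
    return [*(RO+EX*x+EY*y),zz]
def tilt(lean):
    from scipy.spatial.transform import Rotation as Q
    r=Q.from_euler("z",RY)*Q.from_euler("y",-lean)*Q.from_euler("z",90,degrees=True)*Q.from_euler("x",180,degrees=True)
    return list(r.as_euler("xyz",degrees=True))
E
sed -i 's/^    x=dx+c\*ox.*/    x=dx+c*ox-s*oz;zz=z+s*ox+c*oz/' h.py
cat > s1.py <<'E'
from h import *
p=FIT[2]
roll_to(ROLL[0],p)
grip(p)
movep(hookpose(-.125,.27),tilt(0));move_straight(hookpose(-.125,.19),v=.15);pause(.2)
print(current_t(),current_ee_pos(),hookpose(-.125,.19))
cv2.imwrite("pics/hk.png",cv2.resize(grab_frame("wrist"),(800,600),interpolation=cv2.INTER_CUBIC))
E
python3 s1.py
```

```text
roll w 0.05337439266934754 0.05329905975798897
placed True [ 0.49349699 -0.05702241  0.05636276]
grip w 0.008918186561376168
w 0.008688583944447291 F [ 0.2854398   0.01175654 -2.83917218]
43.3083 [0.62334402 0.1354753  0.23412557] [np.float64(0.6227903937040378), np.float64(0.13546864894828453), np.float64(0.23299999999999998)]
```

View pics/hk.png

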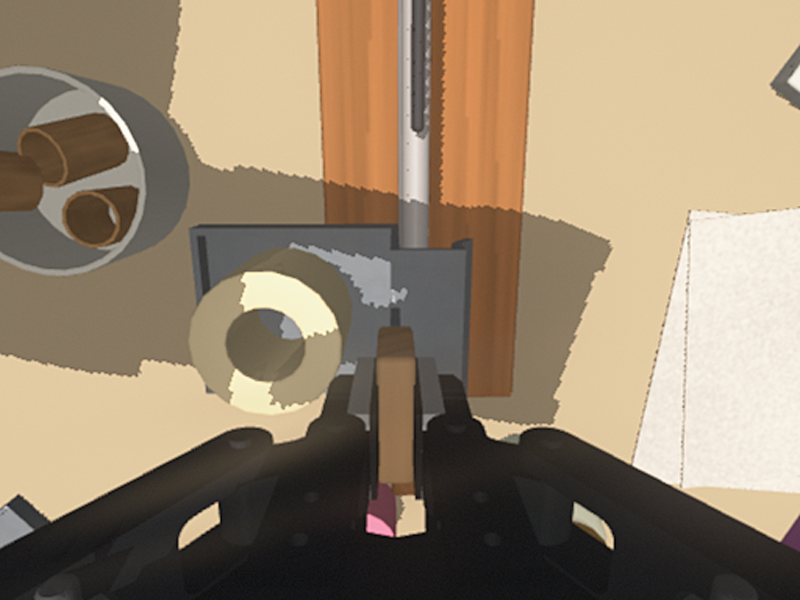

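Carrier C is held straight over the open rail (centred at column 415, wire end at (418,132)), with its roll in the tray and the yaw aligned. All three cores are inside the tub. I'll do a numeric check of the rail x, then lower and slide.

```bash
cat > s2.py <<'E'
from h import *
import sys
f=1/1.5625;k=calibration("wrist")
fr=lambda X:np.array([(X[:2]-RO)@EX,(X[:2]-RO)@EY])
for uv,z in (((414.5,225),.13),((412,20),.13),((418,132),.1515)): print("rail",fr(onz(k,np.array(uv)*f,z)).round(4))
for uv,z in (((465,243),.193),((393,248),.193)): print("lip/plate",fr(onz(k,np.array(uv)*f,z)).round(4))
E
python3 s2.py
```

```text
rail [-0.0007 -0.0885]
rail [-0.0024 -0.0078]
rail [-0.0005 -0.0507]
lip/plate [ 0.013  -0.0859]
lip/plate [-0.0099 -0.0875]
```

```bash
cat >> h.py <<'E'
def hang(i,y0=None):
    dx=-.0007;goal=STOP-.045-.074*i
    g=move_straight(hookpose(-.125,.1365,dx=dx),v=.06,guard=7);print("down",g,current_ee_pos()[2]-GZ+.062,current_wrist_force())
    if g and current_ee_pos()[2]-GZ+.062>.143: raise SystemExit("not seated")
    g=move_straight(hookpose(goal-.012,.137,dx=dx),v=.08,guard=12);print("slide",g,fr(current_ee_pos()))
    if not g:
        g=move_straight(hookpose(goal+.008,.137,dx=dx),v=.02,guard=5);print("contact",g,fr(current_ee_pos()),current_wrist_force())
    y=fr(current_ee_pos())[1];print("err to goal mm",(y-goal)*1e3)
    y-=.0005
    move_straight(hookpose(y,.1368,.08,dx),v=.05,rot=tilt(.08));print("tilt F",current_wrist_force())
    command_gripper(.024);pause(.2)
    p=hookpose(y,.1368,.08,dx);p[2]+=.08;move_straight(p,v=.15)
fr=lambda X:np.array([(X[:2]-RO)@EX,(X[:2]-RO)@EY])
E
cat > s3.py <<'E'
from h import *
hang(0)
p=current_ee_pos();movep((0.55,0.27,0.38),down(90));pause(.2)
print(current_t());cv2.imwrite("pics/h1.png",cv2.resize(grab_frame("wrist"),(800,600),interpolation=cv2.INTER_CUBIC))
E
python3 s3.py
```

```text
down True 0.13657397395031373 [-1.49170137  0.17356909  8.48166363]
slide False [-0.01116649  0.1043027 ]
contact True [-0.01133416  0.11700622] [ 2.1323888  -2.44354088 -2.34885707]
err to goal mm 0.50621637610547
tilt F [-8.66465186 -3.46635784  4.60594086]
50.175
```

View pics/h1.png

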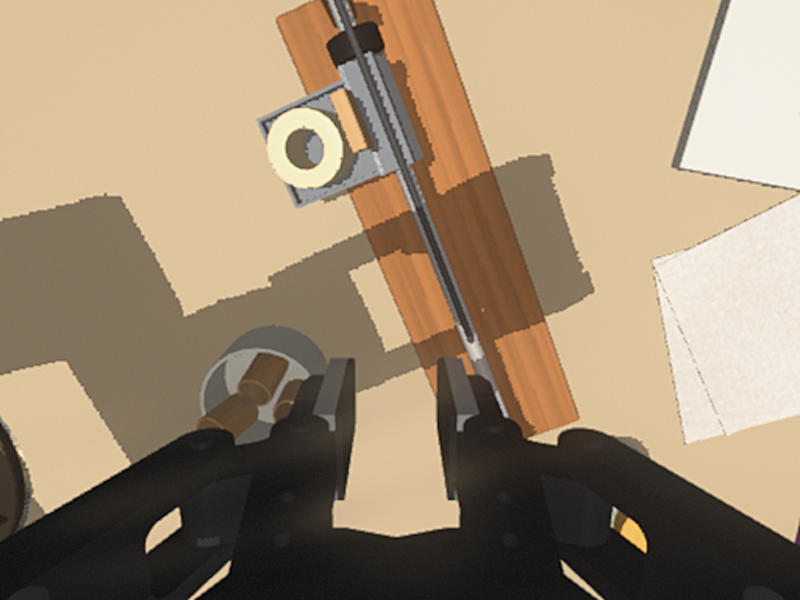

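Carrier C hangs up against the stop, with its roll at (303,148) and the collar at (355,43). Next is carrier B, checked for a knock by image difference before each use.

```bash
cat >> h.py <<'E'
def mask(k,p):
    M=[[*wp(p,x,y),z] for x,y,z in [(-.045,.045,0),(-.045,-.045,0),(.075,-.045,0),(.075,.045,0),(.0515,.018,.109),(.0515,-.018,.109)]]
    m=np.zeros((384,512),np.uint8);h=cv2.convexHull(np.int32([proj(k,x) for x in M]));cv2.fillConvexPoly(m,h,1);return m>0
def same(ref,p,name):
    command_gripper(.062);movep((0.54,-0.29,0.33),down(90));pause(.2)
    k=calibration("wrist");im=grab_frame("wrist");cv2.imwrite(f"pics/{name}.png",im)
    d=np.abs(im.astype(int)-cv2.imread(f"pics/{ref}.png")).max(2)
    r=[round(float((d[mask(k,q)]>40).mean()),3) for q in p];print("changed",r);return r
E
cat > s4.py <<'E'
from h import *
if max(same("c1",FIT[:2],"k1"))>.05: raise SystemExit
roll_to(ROLL[1],FIT[1])
same("c1",FIT[:2],"k2");print(current_t())
E
python3 s4.py
```

```text
changed [0.002, 0.37]
```

```bash
python3 - <<'E'
import cv2
cv2.imwrite("pics/k1b.png",cv2.resize(cv2.imread("pics/k1.png"),(800,600),interpolation=cv2.INTER_CUBIC))
E
```

```text
(no output)
```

View pics/k1b.png

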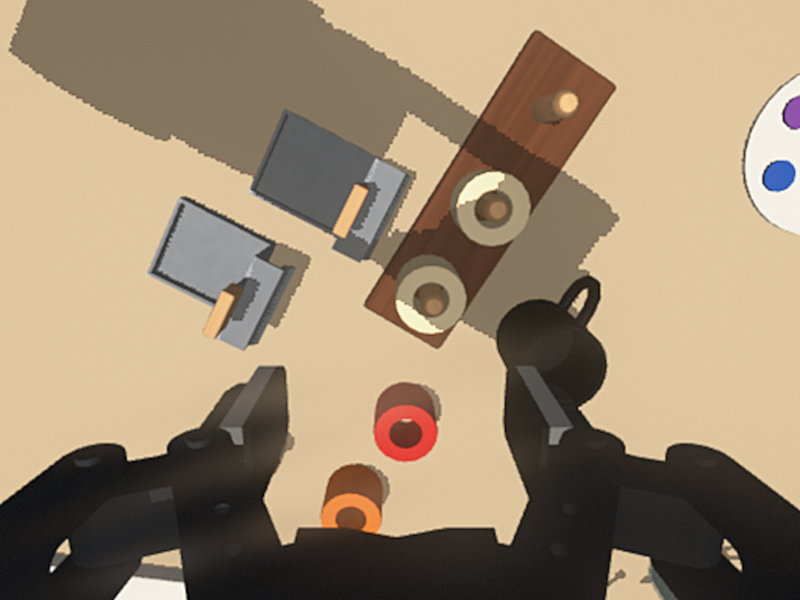

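B was knocked: its front corners are now at (287,110) and (252,190), and the grip runs (363,186)–(340,236). I'll refit it and check the clearance to the roll grasp.

```bash
python3 - <<'E' | tail -6
from fit import *
import h
k=W[1]
o=[(k,(287,110),fl),(k,(252,190),fr),(k,(364,186),ge1),(k,(341,236),ge2)]
p,r=fitpose(o,[.48,-.23,-.5]);print("B",p,np.degrees(p[2]),r)
F=np.load("poses.npy");F[1]=p;np.save("poses.npy",F)
u=np.array([np.cos(np.radians(-33.5)),np.sin(np.radians(-33.5))]);v=np.array([-u[1],u[0]])
for n,R in (("r1",h.ROLL[1]),("r2",h.ROLL[2])):
    for m in [(.069,.037),(.069,-.037),(.0515,.018),(.0515,-.018)]:
        d=h.wp(p,*m)-np.array(R);print(n,m,"along",round(d@u,4),"across",round(d@v,4))
E
```

```text
r1 (0.0515, 0.018) along -0.0816 across -0.0343
r1 (0.0515, -0.018) along -0.0777 across -0.0701
r2 (0.069, 0.037) along -0.0672 across 0.0691
r2 (0.069, -0.037) along -0.0592 across -0.0044
r2 (0.0515, 0.018) along -0.0826 across 0.0483
r2 (0.0515, -0.018) along -0.0787 across 0.0125
```

```bash
sed -i 's/command_gripper(.08,40)/command_gripper(.072,40)/' h.py; cat > s4.py <<'E'
from h import *
print(FIT[1],np.degrees(FIT[1][2]))
if max(same("k1",FIT[:2],"k2"))>.05: raise SystemExit
roll_to(ROLL[1],FIT[1])
same("k1",FIT[:2],"k3");print(current_t())
k=calibration("wrist");im=cv2.resize(cv2.imread("pics/k3.png"),(800,600),interpolation=cv2.INTER_CUBIC)
for q in FIT[:2]:
    for P in ([(-.038,.037,.014),(-.038,-.037,.014),(.045,-.037,.014),(.045,.037,.014)],[(.0415,.018,.109),(.0415,-.018,.109),(.0515,-.018,.109),(.0515,.018,.109)]):
        cv2.polylines(im,[np.int32([proj(k,[*wp(q,*m[:2]),m[2]])*1.5625 for m in P])],True,(0,255,0),1)
cv2.imwrite("pics/k3b.png",im)
E
python3 s4.py
```

```text
[ 0.47231272 -0.2375009  -0.47641181] -27.296386036929768
changed [0.02, 0.017]
roll w 0.05342949768326207 0.05349783695461145
placed True [ 0.47087331 -0.23660158  0.05677303]
changed [0.015, 0.216]
62.8083
```

View pics/k3b.png

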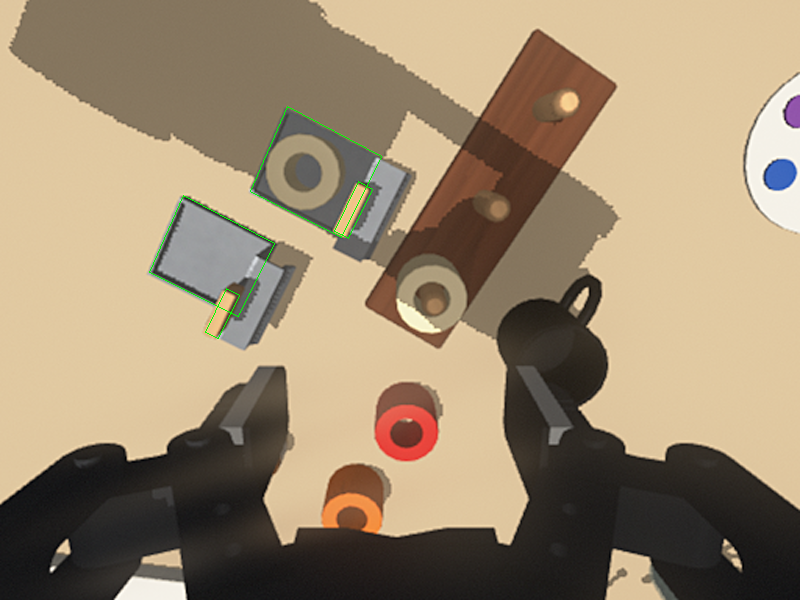

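Roll 1 sits in tray B, whose outline fits, and A hasn't moved. Now I'll hang B, then check A, load it and hang it.

```bash
cat > s5.py <<'E'
from h import *
def bring(p,i):
    grip(p);movep(hookpose(-.125,.27),tilt(0));move_straight(hookpose(-.125,.18),v=.15);pause(.1);hang(i);print(current_t())
bring(FIT[1],1)
if same("k2",FIT[:1],"k4")[0]>.05: raise SystemExit("A moved")
roll_to(ROLL[2],FIT[0])
print(same("k2",FIT[:1],"k5"))
E
python3 s5.py; python3 - <<'E'
import cv2
cv2.imwrite("pics/k5b.png",cv2.resize(cv2.imread("pics/k5.png"),(800,600),interpolation=cv2.INTER_CUBIC))
E
```

```text
grip w 0.008823484191117923
w 0.008740636473760291 F [-0.05872574  0.48305084 -2.38758103]
down True 0.136454619167178 [-1.96047999 -1.89986836  5.84550744]
slide False [-0.01123627  0.03017628]
contact True [-0.01121881  0.04514743] [ 2.63670847 -3.04536394 -1.20887834]
err to goal mm 2.647430604789801
tilt F [-4.67951471 -3.08067796 -0.90374682]
73.8667
changed [0.02]
roll w 0.05361972704534756 0.053681981622719546
placed True [ 0.37965739 -0.30616776  0.05658687]
changed [0.347]
[0.347]
```

View pics/k5b.png

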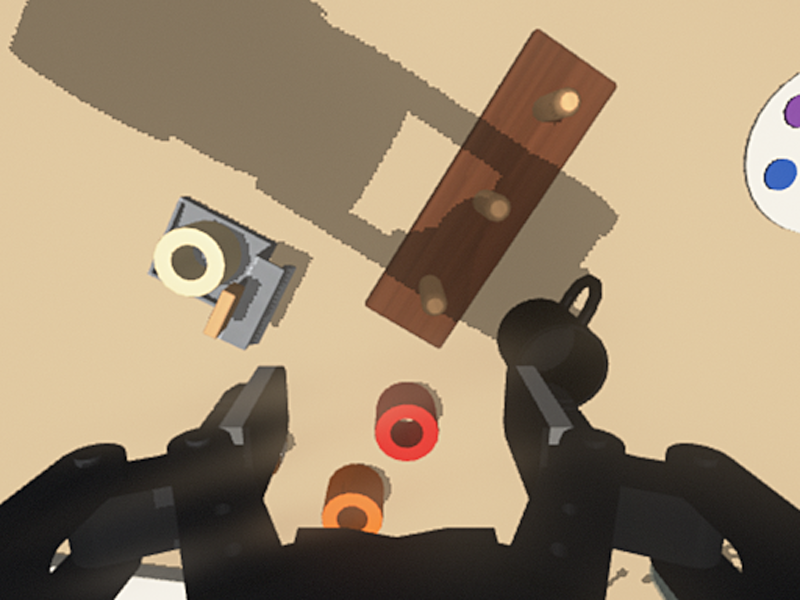

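Roll 2 lies in tray A, which is unmoved, so I'll hang it as the third.

```bash
cat > s6.py <<'E'
from h import *
grip(FIT[0]);movep(hookpose(-.125,.27),tilt(0));move_straight(hookpose(-.125,.18),v=.15);pause(.1);hang(2)
movep((0.57,0.22,0.4),down(90));pause(.3)
print(current_t());k=calibration("wrist")
im=cv2.resize(grab_frame("wrist"),(800,600),interpolation=cv2.INTER_CUBIC)
for i in range(3):
    for s in (-.037,.037):
        a=[np.int32(proj(k,[*(RO+EX*x+EY*(STOP-.045-.074*i+s)),.139])*1.5625) for x in (-.01,.012)];cv2.line(im,a[0],a[1],(0,255,0) if s>0 else (0,0,255),1)
cv2.imwrite("pics/fin.png",im)
E
python3 s6.py
```

```text
grip w 0.009003518506052726
w 0.008825385984078137 F [ 0.76962355  0.05979045 -1.85244607]
down True 0.1364508331693955 [-1.99832079 -0.07470265  6.87108586]
slide False [-0.01123926 -0.04385984]
contact True [-0.01122937 -0.02788696] [ 2.18728216 -1.72156961 -0.22249478]
err to goal mm 3.613040676637348
tilt F [-3.9685463  -2.89659339 -1.18039313]
97.1333
```

View pics/fin.png

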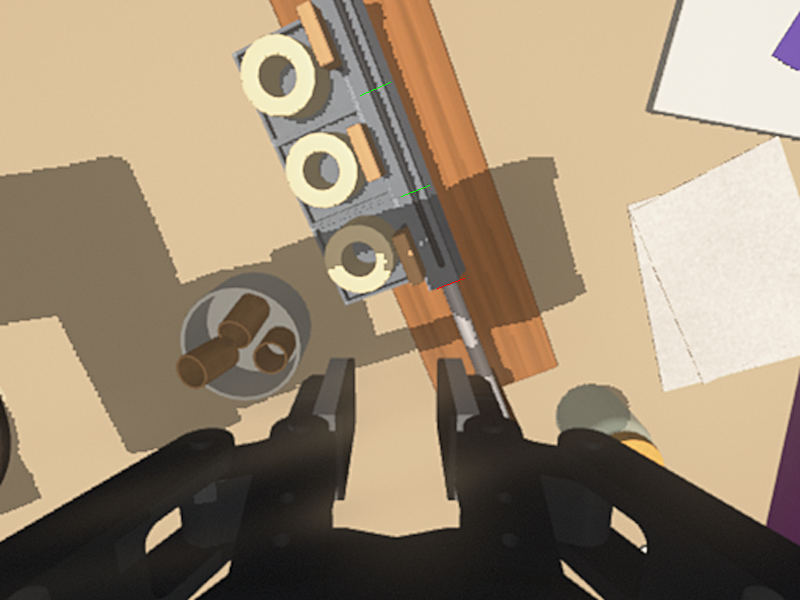

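All three carriers hang in a row against the stop with their rolls flat. One core in the tub rests high, with its end at (193,370), so I'll measure it.

```bash
python3 - <<'E'
from h import *
f=1/1.5625;k=calibration("wrist");im=cv2.imread("pics/fin.png")
c=onz(k,np.array((243,342))*f,.065);print("rim centre",c)
L,Rr=onz(k,np.array((181,345))*f,.065),onz(k,np.array((305,345))*f,.065);print("diam",np.linalg.norm(L-Rr))
T=np.array([.428,.117])
for z in (.05,.065,.08):
    for uv in ((193,371),(232,340)):
        X=onz(k,np.array(uv)*f,z);print(z,uv,X.round(3),"from centre",np.round(np.linalg.norm(X[:2]-T),3))
# move for second view straight over the tub
movep((0.455,0.06,0.3),down(90));pause(.2);k2=calibration("wrist");i2=grab_frame("wrist")
cv2.imwrite("pics/tub2.png",i2)
u=proj(k2,[*T,.065]);print("tub px",u);x,y=np.int32(u)
cr=i2[max(y-80,0):y+80,max(x-100,0):x+100];print(cr.shape,max(y-80,0),max(x-100,0));A=cv2.resize(cr,None,fx=3,fy=3,interpolation=cv2.INTER_CUBIC)
cv2.imwrite("pics/tub2c.png",A[:600,:800])
E
```

```text
rim centre [0.42894445 0.11806459 0.065     ]
diam 0.1153645599872877
0.05 (193, 371) [0.373 0.083 0.05 ] from centre 0.065
0.05 (232, 340) [0.414 0.115 0.05 ] from centre 0.014
0.065 (193, 371) [0.38  0.089 0.065] from centre 0.056
0.065 (232, 340) [0.419 0.12  0.065] from centre 0.01
0.08 (193, 371) [0.386 0.095 0.08 ] from centre 0.047
0.08 (232, 340) [0.424 0.125 0.08 ] from centre 0.009
tub px [225.03095298 108.96252207]
(160, 200, 3) 28 125
```

View pics/tub2c.png

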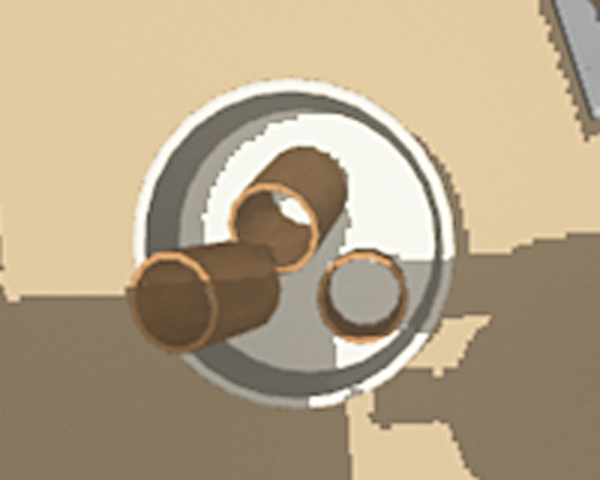

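```bash
python3 - <<'E'
from h import *
from scipy.spatial.transform import Rotation as Q
f=1/1.5625
import fit
# approximate fin-view calibration: same camera offset, TCP (0.57,0.22,0.4), yaw 90
k2=calibration("wrist");k=dict(k2);T=np.array(k2["T"]).copy();T[:3,3]+=np.array([.57,.22,.4])-current_ee_pos();k["T"]=T
for n,a,b in (("top end",(193,371),(175,302)),("right edge low",(236,338),(272,285))):
    x,e=tri([(k,np.array(a)*f),(k2,np.array(b)/3+(125,28))]);print(n,x.round(4),round(e,4))
for x,y in ((.392,.098),(.40,.10)):
  for t in (0,10,20,30):
    for base in (0,180):
        r=Q.from_euler("y",t,degrees=True)*Q.from_euler("z",base,degrees=True)*Q.from_euler("x",180,degrees=True)
        e=r.as_euler("xyz",degrees=True)
        res=[inverse_kinematics([x,y,z],list(e)) is not None for z in (.09,.2)]
        print(x,t,base,r.apply([0,0,1]).round(2),res)
E
```

```text
A [ 0.3812 -0.3069] -28.8 [ 0.  -1.3 -0.3  0.3  0.5  0.2  1.   0.7 -0.7  0.3 -1.  -0.2]
B [ 0.4368 -0.2049] -29.2 [ 0.9 -1.  -0.8  0.5  1.9 -0.3 -0.7  0.2 -1.   0.3 -0.8  0.5]
C [ 0.495  -0.0551] -5.2 [-2.2 -1.5 -0.1  0.3  1.  -4.9  1.   6.3]
roll0 [ 0.6632 -0.1866  0.0453] 0.0028
roll1 [ 0.614  -0.2625  0.056 ] 0.0005
roll2 [ 0.5692 -0.3322  0.0586] 0.0005
coreB [ 0.4305 -0.2069  0.0473] 0.0008
coreA z52 [ 0.3794841  -0.31052522  0.052     ] coreC [ 0.50062149 -0.05240898  0.052     ]
rack [0.58863951 0.25703891 0.3639083 ] 20.850409787410733 [-1.5 -0.3  1.2 -0.9  1.7  2.5 -1.  -0.6]
[0.6144 0.1851 0.13  ] rackframe [-0.0015 -0.0764]
[0.6494 0.0977 0.13  ] rackframe [ 0.     -0.1705]
[0.6426 0.1141 0.13  ] rackframe [-0.0004 -0.1528]
[0.6187 0.1721 0.13  ] rackframe [-0.0022 -0.09  ]
[0.5237 0.4055 0.13  ] rackframe [-0.0078  0.1618]
wire end [0.60656574 0.20957198 0.15083827] 0.001328127392137428
tub [0.42620338 0.11522406 0.05653171] 0.0038590501949732113 [0.42595833 0.11837589 0.065     ]
top end [0.3879 0.0979 0.0851] 0.0008
right edge low [0.409  0.1008 0.0113] 0.0033
0.392 0 0 [ 0. -0. -1.] [True, True]
0.392 0 180 [ 0.  0. -1.] [True, True]
0.392 10 0 [-0.17 -0.   -0.98] [True, True]
0.392 10 180 [-0.17  0.   -0.98] [True, True]
0.392 20 0 [-0.34 -0.   -0.94] [True, True]
0.392 20 180 [-0.34  0.   -0.94] [True, True]
0.392 30 0 [-0.5  -0.   -0.87] [True, True]
0.392 30 180 [-0.5   0.   -0.87] [True, True]
0.4 0 0 [ 0. -0. -1.] [True, True]
0.4 0 180 [ 0.  0. -1.] [True, True]
0.4 10 0 [-0.17 -0.   -0.98] [True, True]
0.4 10 180 [-0.17  0.   -0.98] [True, True]
0.4 20 0 [-0.34 -0.   -0.94] [True, True]
0.4 20 180 [-0.34  0.   -0.94] [True, True]
0.4 30 0 [-0.5  -0.   -0.87] [True, True]
0.4 30 180 [-0.5   0.   -0.87] [True, True]
```

The raised end is at about (0.388, 0.098, 0.085), leaning over the rim and borderline. That was my 15th picture, one over the limit of 14, so I'll view no more and check numerically. I'll re-grip that core and drop it farther in.

```bash
cat > s7.py <<'E'
from h import *
def chk():
    movep((0.455,0.06,0.3),down(90));pause(.3);k=calibration("wrist");im=grab_frame("wrist")
    hsv=cv2.cvtColor(im,cv2.COLOR_BGR2HSV);br=cv2.inRange(hsv,(3,90,30),(14,255,190))
    def circ(r,z):
        m=np.zeros(br.shape,np.uint8);cv2.fillConvexPoly(m,np.int32([proj(k,[.4285+r*np.cos(t),.1175+r*np.sin(t),z]) for t in np.linspace(0,6.28,60)]),255);return m
    near=circ(.09,.065)
    out=br&near&~circ(.057,.065);inn=br&circ(.057,.065)
    y,x=np.nonzero(br&near)
    print("core px outside rim",int((out>0).sum()),"inside",int((inn>0).sum()),"bbox",x.min(),x.max(),y.min(),y.max(),find("core1","wrist",.4))
chk()
command_gripper(.06,20)
g=np.array([.396,.100]);yaw=13
go([*g,.18],yaw)
if move_straight([*g,.088],v=.08,guard=8): print("guard",current_ee_pos())
else:
    command_gripper(.02,20);w=current_gripper_width();move_straight([*g,.14],v=.1);print("w",w,current_gripper_width())
    t=g+[.018,-.003];move_straight([*t,.14],v=.1)
    print(move_straight([*t,.086],v=.05,guard=4),current_ee_pos())
    command_gripper(.055);pause(.2);move_straight([*t,.2],v=.15)
chk();print(current_t())
E
python3 s7.py
```

```text
core px outside rim 4 inside 39 bbox 170 256 97 140 [(array([193.1, 126.5]), 0.96), (array([225.4,  95.3]), 0.9), (array([246.5, 133.5]), 0.75)]
w 0.03235994561265099 0.032242522190450575
True [0.41295252 0.09689541 0.09261819]
core px outside rim 6 inside 83 bbox 183 257 77 155 [(array([226. ,  98.6]), 0.86), (array([206.2, 136.2]), 0.82), (array([242.8, 134.5]), 0.59)]
107.4333
```

```bash
cat > s8.py <<'E'
from h import *
D=[]
for p in ((.455,.06,.3),(.50,.03,.3),(.52,.12,.32)):
    movep(p,down(90));pause(.3);k=calibration("wrist");im=grab_frame("wrist");c=[u for u,_ in find("core1","wrist",.4)];D.append((k,c))
    hsv=cv2.cvtColor(im,cv2.COLOR_BGR2HSV)
    rim=[onz(k,u,.065)[:2] for u in c];print([u.round().tolist() for u in c],[hsv[int(u[1])+6,int(u[0])].tolist() for u in c])
    d=cv2.inRange(hsv,(5,110,20),(15,255,170));n,l,s,ce=cv2.connectedComponentsWithStats(d)
    for i in range(1,n):
        x,y,w,h,a=s[i]
        uv=ce[i];X=onz(k,uv,.05)
        if a>60 and np.hypot(*(X[:2]-[.4285,.1175]))<.09:print(" blob",s[i].tolist())
    for side,e in (("W",(-.056,0)),("E",(.056,0)),("S",(0,-.056)),("N",(0,.056))): print(side,proj(k,[.4285+e[0],.1175+e[1],.065]).round().tolist(),end=" ")
    print()
for u in D[0][1]:
  for v in D[1][1]:
    for w in D[2][1]:
      x,e=tri([(D[0][0],u),(D[1][0],v),(D[2][0],w)])
      if e<.005: print(x.round(3),round(e,4),"r",np.round(np.hypot(*(x[:2]-[.4285,.1175])),3))
E
python3 s8.py
```

```text
[[244.0, 132.0], [226.0, 94.0], [205.0, 135.0]] [[15, 104, 83], [17, 63, 163], [16, 120, 106]]
 blob [211, 77, 33, 23, 258]
 blob [180, 96, 57, 61, 1258]
W [173.0, 108.0] E [280.0, 108.0] S [228.0, 161.0] N [225.0, 50.0] 
[[195.0, 95.0], [162.0, 107.0], [185.0, 67.0]] [[16, 102, 85], [16, 123, 124], [15, 113, 129]]
 blob [169, 49, 36, 25, 293]
 blob [135, 68, 58, 60, 1594]
W [127.0, 78.0] E [237.0, 78.0] S [185.0, 133.0] N [179.0, 17.0] 
[[193.0, 175.0], [174.0, 148.0], [154.0, 185.0]] [[16, 113, 81], [15, 120, 123], [16, 127, 108]]
 blob [130, 128, 81, 78, 2117]
W [123.0, 161.0] E [221.0, 161.0] S [175.0, 207.0] N [169.0, 110.0] 
[0.427 0.13  0.045] 0.001 r 0.013
[0.405 0.089 0.063] 0.0007 r 0.037
```

```bash
cat > s9.py <<'E'
from h import *
from scipy.optimize import differential_evolution
C=np.array([.4285,.1175]);Vw=[]
for p in ((.455,.06,.3),(.50,.03,.3),(.52,.12,.32)):
    movep(p,down(90));pause(.3);k=calibration("wrist");im=grab_frame("wrist");hsv=cv2.cvtColor(im,cv2.COLOR_BGR2HSV)
    m=cv2.inRange(hsv,(5,95,15),(18,255,175))
    roi=np.zeros_like(m);cv2.fillConvexPoly(roi,np.int32([proj(k,[*(C+.07*np.array([np.cos(t),np.sin(t)])),.075]) for t in np.linspace(0,6.28,60)]),255)
    m=cv2.morphologyEx(m&roi,cv2.MORPH_OPEN,np.ones((3,3)));cs,_=cv2.findContours(m,cv2.RETR_EXTERNAL,cv2.CHAIN_APPROX_NONE)
    m[:]=0;cv2.drawContours(m,[c for c in cs if cv2.contourArea(c)>40],-1,255,-1)
    Ti=np.linalg.inv(k["T"]);Vw.append((np.array(k["camera_matrix"])@Ti[:3],m>0));print((m>0).sum(),current_t())
a=np.linspace(0,2*np.pi,20,endpoint=False);ca,sa=np.cos(a)[:,None],np.sin(a)[:,None]
def ends(q):
    d=np.array([np.sin(q[3])*np.cos(q[4]),np.sin(q[3])*np.sin(q[4]),np.cos(q[3])]);c=np.array([C[0]+q[0],C[1]+q[1],q[2]]);return c-.024*d,c+.024*d,d
def cost(q):
    hs=[];pen=0
    for i in range(3):
        e1,e2,d=ends(q[5*i:5*i+5]);u=np.cross(d,[.3,.5,.81]);u/=np.linalg.norm(u);v=np.cross(d,u)
        ring=.017*(ca*u+sa*v);P=np.vstack([e1+ring,e2+ring]);pen+=20*max(0,.004-P[:,2].min());hs.append(np.c_[P,np.ones(len(P))])
        for e in (e1,e2): pen+=0
    J=0
    for Pm,m in Vw:
        s=np.zeros(m.shape,np.uint8)
        for H in hs:
            w=H@Pm.T;cv2.fillConvexPoly(s,cv2.convexHull(np.int32(np.round(w[:,:2]/w[:,2:]))),1)
        s=s>0;J+=1-(s&m).sum()/max((s|m).sum(),1)
    return J+pen
b=lambda x,y:[(x-.02,x+.02),(y-.02,y+.02),(.018,.07),(0,1.6),(-3.15,3.15)]
B=b(-.002,.012)+b(.018,-.018)+b(-.02,-.025)
for seed in (1,2):
    r=differential_evolution(cost,B,maxiter=250,popsize=6,seed=seed,tol=1e-6)
    print(round(r.fun/3,3))
    for i in range(3):
        e1,e2,d=ends(r.x[5*i:5*i+5]);print([(e.round(3).tolist(),round(float(np.hypot(*(e[:2]-C))),3)) for e in (e1,e2)])
E
time python3 s9.py
```

```text
2654 110.4833
2979 111.1667
2963 111.9833
0.164
[([0.428, 0.135, 0.012], 0.017), ([0.421, 0.12, 0.057], 0.008)]
[([0.426, 0.134, 0.056], 0.017), ([0.427, 0.086, 0.058], 0.031)]
[([0.415, 0.093, 0.036], 0.028), ([0.395, 0.085, 0.079], 0.047)]
0.166
[([0.429, 0.135, 0.01], 0.017), ([0.42, 0.12, 0.055], 0.009)]
[([0.425, 0.098, 0.039], 0.02), ([0.428, 0.104, 0.086], 0.014)]
[([0.413, 0.092, 0.035], 0.03), ([0.396, 0.085, 0.079], 0.046)]
real	1m7.059s
user	0m59.670s
sys	0m0.169s
```

One end still leans near the rim (r about 46 mm, z about 79 mm): inside the limits, but tight. I'll regrip it, turn it upright and set it down properly.

```bash
cat > s10.py <<'E'
from h import *
from scipy.spatial.transform import Rotation as Q
a=np.array([-.0185,-.0075,.0435]);a/=np.linalg.norm(a);ang=np.arccos(a[2]);ax=np.cross(a,[0,0,1]);ax/=np.linalg.norm(ax)
yaw=np.degrees(np.arctan2(a[1],a[0]))+180;print("yaw",yaw,"tilt",np.degrees(ang))
command_gripper(.06,20)
g=np.array([.400,.087]);y=go([*g,.18],yaw)
if move_straight([*g,.088],v=.08,guard=8): raise SystemExit(str(current_ee_pos()))
command_gripper(.02,20);print(current_gripper_width());move_straight([*g,.14],v=.1);print(current_gripper_width())
R1=(Q.from_rotvec(ax*ang)*Q.from_euler("xyz",down(y),degrees=True)).as_euler("xyz",degrees=True)
t=np.array([.413,.0975]);move_straight([*t,.14],v=.06,rot=list(R1))
print(move_straight([*t,.072],v=.04,guard=5),current_ee_pos())
command_gripper(.05);pause(.3)
t2=t+.07*np.tan(ang)*np.array([.92,.39])*0
move_straight([*t2,.17],v=.1);print(current_t())
E
python3 s10.py && sed -i 's/for seed in (1,2)/for seed in (1,)/;s/maxiter=250/maxiter=180/' s9.py && python3 s9.py
```

```text
yaw 22.06789956241022 tilt 24.65073270408814
0.033578513220634224
0.03357261987250691
True [0.41215707 0.0972417  0.09547024]
118.825
2129 120.475
2232 121.1583
2783 121.975
0.299
[([0.407, 0.13, 0.01], 0.025), ([0.412, 0.116, 0.056], 0.016)]
[([0.426, 0.1, 0.046], 0.018), ([0.427, 0.104, 0.093], 0.013)]
[([0.402, 0.088, 0.037], 0.04), ([0.397, 0.084, 0.085], 0.046)]
```

```bash
python3 s8.py; python3 - <<'E'
from h import *
for c in ("scene","side"):
    k=calibration(c);im=grab_frame(c)
    print(c,[(u.round().tolist(),cf,onz(k,u,.05).round(3).tolist()) for u,cf in find("core1",c,.25)],"tub",find("tub",c))
E
```

```text
[[242.0, 136.0], [201.0, 141.0], [214.0, 96.0]] [[15, 128, 213], [16, 120, 89], [34, 7, 255]]
 blob [198, 82, 13, 15, 69]
 blob [178, 106, 46, 54, 871]
W [172.0, 108.0] E [280.0, 108.0] S [227.0, 161.0] N [225.0, 50.0] 
[[159.0, 108.0], [197.0, 100.0], [170.0, 68.0]] [[15, 122, 86], [16, 101, 86], [23, 26, 159]]
 blob [159, 54, 19, 12, 80]
 blob [131, 76, 52, 54, 1093]
W [127.0, 78.0] E [237.0, 78.0] S [185.0, 133.0] N [179.0, 17.0] 
[[154.0, 189.0], [163.0, 152.0], [189.0, 172.0]] [[15, 124, 101], [14, 113, 95], [15, 109, 82]]
 blob [127, 131, 50, 78, 1461]
 blob [180, 157, 27, 32, 248]
W [123.0, 161.0] E [221.0, 161.0] S [175.0, 207.0] N [169.0, 110.0] 
[0.403 0.085 0.067] 0.0022 r 0.041
[0.417 0.128 0.062] 0.0021 r 0.015
scene [([262.0, 162.0], 0.53, [0.458, 0.091, 0.05]), ([250.0, 151.0], 0.52, [0.39, 0.091, 0.05])] tub [(array([265.9, 156.6]), 0.83), (array([310.1, 136.4]), 0.4)]
side [([210.0, 139.0], 0.65, [0.594, 0.437, 0.05]), ([184.0, 189.0], 0.59, [0.403, 0.112, 0.05]), ([198.0, 185.0], 0.48, [0.45, 0.115, 0.05]), ([303.0, 259.0], 0.26, [0.584, -0.328, 0.05])] tub [(array([192.3, 193.3]), 0.82)]
```

```bash
cat > s11.py <<'E'
from h import *
from scipy.optimize import differential_evolution
C=np.array([.4285,.1175])
def fitcore(seed_xyz,views=((.455,.06,.3),(.50,.03,.3),(.455,.0,.3),(.43,.06,.34))):
    Vw=[]
    for p in views:
        try: movep(p,down(90))
        except MotionError: continue
        pause(.3);k=calibration("wrist");hsv=cv2.cvtColor(grab_frame("wrist"),cv2.COLOR_BGR2HSV)
        m=cv2.inRange(hsv,(5,85,15),(18,255,175))
        roi=np.zeros_like(m);cv2.fillConvexPoly(roi,np.int32([proj(k,[*(C+.075*np.array([np.cos(t),np.sin(t)])),.075]) for t in np.linspace(0,6.28,60)]),255)
        m=cv2.morphologyEx(m&roi,cv2.MORPH_OPEN,np.ones((3,3)))
        u=proj(k,seed_xyz);n,l,s,c=cv2.connectedComponentsWithStats(m)
        yy,xx=np.nonzero(l);j=np.argmin(np.hypot(xx-u[0],yy-u[1]));i=l[yy[j],xx[j]]
        q=(l==i).astype(np.uint8);cs,_=cv2.findContours(q,cv2.RETR_EXTERNAL,cv2.CHAIN_APPROX_NONE);cv2.drawContours(q,cs,-1,1,-1)
        Vw.append((np.array(k["camera_matrix"])@np.linalg.inv(k["T"])[:3],q>0));print(s[i].tolist(),u.round().tolist())
    a=np.linspace(0,2*np.pi,24,endpoint=False);ca,sa=np.cos(a)[:,None],np.sin(a)[:,None]
    def ends(q):
        d=np.array([np.sin(q[3])*np.cos(q[4]),np.sin(q[3])*np.sin(q[4]),np.cos(q[3])]);return q[:3]-.024*d,q[:3]+.024*d,d
    def cost(q):
        e1,e2,d=ends(q);u=np.cross(d,[.3,.5,.81]);u/=np.linalg.norm(u);v=np.cross(d,u);r=.017*(ca*u+sa*v);H=np.vstack([e1+r,e2+r]);pen=20*max(0,.003-H[:,2].min());H=np.c_[H,np.ones(len(H))];J=[]
        for Pm,m in Vw:
            s=np.zeros(m.shape,np.uint8);w=H@Pm.T;cv2.fillConvexPoly(s,cv2.convexHull(np.int32(np.round(w[:,:2]/w[:,2:]))),1);s=s>0
            J.append(1-(s&m).sum()/(s|m).sum())
        cost.J=J;return np.mean(J)+pen
    x,y,z=seed_xyz
    r=differential_evolution(cost,[(x-.03,x+.03),(y-.03,y+.03),(.018,.09),(0,1.65),(-3.15,3.15)],maxiter=120,popsize=12,seed=3)
    e1,e2,d=ends(r.x);cost(r.x);print("cost",np.round(cost.J,2),"ends",e1.round(3),e2.round(3),"r",[round(float(np.hypot(*(e[:2]-C))),3) for e in (e1,e2)],current_t());return e1,e2
if __name__=="__main__": fitcore([.403,.087,.062])
E
python3 s11.py
```

```text
[177, 100, 47, 61, 1733] [203.0, 137.0]
[131, 67, 52, 64, 1875] [160.0, 109.0]
[176, 64, 28, 33, 618] [201.0, 78.0]
[208, 101, 40, 50, 1236] [230.0, 133.0]
cost [0.19 0.24 0.66 0.21] ends [0.41  0.102 0.043] [0.395 0.081 0.084] r [0.024, 0.049] 127.65
```

```bash
cat > s12.py <<'E'
from h import *
from s11 import fitcore
from scipy.spatial.transform import Rotation as Q
e1,e2=np.array([.410,.102,.043]),np.array([.395,.081,.084])
a=e2-e1;a/=np.linalg.norm(a);ang=np.arccos(a[2]);ax=np.cross(a,[0,0,1]);ax/=np.linalg.norm(ax);c=(e1+e2)/2
yaw=np.degrees(np.arctan2(a[1],a[0]))+180
command_gripper(.06,20);g=np.array([.399,.087,.088]);y=go([*g[:2],.18],yaw)
if move_straight(g,v=.08,guard=8): raise SystemExit(str(current_ee_pos()))
command_gripper(.02,20);print(current_gripper_width());move_straight([*g[:2],.17],v=.1);print(current_gripper_width())
q=Q.from_rotvec(ax*ang);R1=list((q*Q.from_euler("xyz",down(y),degrees=True)).as_euler("xyz",degrees=True))
off=q.apply(c-g);print("off",off)
T=np.array([.450,.143]);p=lambda z:[*(T-off[:2]),z-off[2]]
move_straight(p(.12),v=.08,rot=R1)
print(move_straight(p(.036),v=.04,guard=5),"core centre z",current_ee_pos()[2]+off[2])
command_gripper(.044);pause(.3);move_straight(p(.13),v=.1);print(current_t())
movep((.455,.06,.3),down(90))
E
python3 s12.py; python3 s8.py
```

```text
0.03332544184531728
0.03334283918994891
off [-0.00459464 -0.0068325  -0.02376881]
True core centre z 0.11429200784272217
133.9167
[[224.0, 131.0], [213.0, 103.0], [252.0, 134.0]] [[15, 107, 93], [17, 36, 136], [15, 138, 190]]
 blob [200, 125, 19, 28, 162]
W [173.0, 108.0] E [281.0, 108.0] S [228.0, 161.0] N [225.0, 50.0] 
[[176.0, 75.0], [180.0, 103.0], [216.0, 96.0]] [[21, 25, 161], [15, 122, 167], [23, 19, 162]]
 blob [169, 83, 24, 19, 104]
 blob [154, 89, 47, 33, 520]
W [127.0, 78.0] E [237.0, 78.0] S [185.0, 133.0] N [179.0, 17.0] 
[[168.0, 157.0], [264.0, 70.0], [171.0, 184.0], [202.0, 165.0]] [[15, 109, 84], [21, 33, 107], [16, 122, 113], [21, 22, 162]]
 blob [145, 147, 63, 57, 1160]
W [123.0, 161.0] E [221.0, 161.0] S [175.0, 207.0] N [169.0, 110.0] 
[0.427 0.093 0.075] 0.0011 r 0.024
[0.416 0.121 0.042] 0.0046 r 0.013
```

```bash
python3 - <<'E'
from s11 import *
D=[]
for p,uvs in (((.455,.06,.3),None),((.50,.03,.3),None),((.52,.12,.32),None)):
    movep(p,down(90));pause(.2);k=calibration("wrist");grab_frame("wrist");D.append((k,[u for u,c in find("core1","wrist",.35)]))
import itertools
for t in itertools.product(*[d[1] for d in D]):
    x,e=tri([(d[0],u) for d,u in zip(D,t)])
    if e<.009 and np.hypot(*(x[:2]-C))<.07: print(x.round(3),round(e,4),round(float(np.hypot(*(x[:2]-C))),3))
fitcore([.427,.093,.055])
E
```

```text
[0.439 0.109 0.141] 0.0083 0.013
[0.416 0.12  0.04 ] 0.004 0.013
[199, 96, 60, 57, 1662] [226.0, 131.0]
[154, 68, 54, 54, 1880] [184.0, 103.0]
[198, 53, 27, 34, 665] [225.0, 73.0]
[228, 108, 53, 37, 1146] [250.0, 127.0]
cost [0.2  0.26 0.59 0.18] ends [0.433 0.097 0.045] [0.419 0.094 0.091] r [0.021, 0.025] 142.35
```

```bash
sed -e 's/^e1,e2=.*/e1,e2=np.array([.433,.097,.043]),np.array([.419,.094,.089])/' -e 's/g=np.array(\[.399,.087,.088\])/g=np.array([.421,.0945,.090])/' -e 's/^T=.*;p=/T=np.array([.450,.144]);p=/' -e 's/move_straight(p(.12),v=.08,rot=R1)/move_straight(p(.12),v=.08,rot=R1);pause(.3)/' -e 's/p(.036),v=.04,guard=5/p(.034),v=.04,guard=9/' s12.py > s13.py
sed -i 's/^command_gripper(.044)/if current_ee_pos()[2]+off[2]>.055: raise SystemExit("hold")\ncommand_gripper(.044)/' s13.py; python3 s13.py
```

```text
0.03366382639557036
0.03357463573872371
off [-0.00219957 -0.00054276 -0.02443087]
True core centre z 0.10307421796797929hold
```

```bash
python3 - <<'E'
from h import *
p=np.array(current_ee_pos());print(p,current_tool_rot(),current_wrist_force(),current_torque())
move_straight([p[0],p[1],.2],v=.1);pause(.3);p=np.array(current_ee_pos());print(p,current_wrist_force())
D={}
for c in ("scene","side","wrist"):
    grab_frame(c);k=calibration(c);D[c]=(k,find("core1",c,.2));print(c,"tcp px",proj(k,p).round(),[(u.round().tolist(),f) for u,f in D[c][1]])
for a in D["scene"][1]:
    for b in D["side"][1]:
        x,e=tri([(D["scene"][0],a[0]),(D["side"][0],b[0])])
        if e<.012:print(x.round(3),round(e,4))
E
```

```text
[0.45216887 0.14408176 0.12750509] [179.95872156  17.32186285  12.11275389] [-0.19494291 -1.501439   -0.0709729 ] [-0.20254023 -0.17948689  0.08037741]
[0.45202428 0.14401399 0.19963316] [-0.13026452 -0.03193991 -1.83727688]
scene tcp px [273. 127.] [([277.0, 134.0], 0.42)]
side tcp px [192. 139.] [([183.0, 156.0], 0.43), ([192.0, 149.0], 0.42)]
wrist tcp px [253. 269.] [([305.0, 137.0], 0.95), ([253.0, 251.0], 0.87), ([208.0, 211.0], 0.83)]
[0.431 0.185 0.12 ] 0.0078
[0.456 0.161 0.155] 0.0046
```

```bash
python3 - <<'E'
from h import *
k=calibration("wrist");f1=find("core1","wrist",.2)
for z in (.03,.05):
    print(z,[onz(k,np.array(u),z).round(3).tolist() for u in ((305,137),(208,211))])
print("tub ctr px",proj(k,[.4285,.1175,.065]).round())
# held core: brown mask around the grasp
im=grab_frame("wrist");hsv=cv2.cvtColor(im,cv2.COLOR_BGR2HSV);m=cv2.inRange(hsv,(5,85,15),(18,255,190));m=cv2.morphologyEx(m,cv2.MORPH_OPEN,np.ones((3,3)))
n,l,s,c=cv2.connectedComponentsWithStats(m)
for i in range(1,n):
    if s[i][4]>150: print(s[i].tolist(),c[i].round().tolist())
# pixel of points along the tool axis for comparison
from scipy.spatial.transform import Rotation as Q
R=Q.from_euler("xyz",current_tool_rot(),degrees=True);p=np.array(current_ee_pos())
for d in (-.01,0,.019,.04,.06): print(d,proj(k,p+R.apply([0,0,d])).round().tolist(),end=" ")
print(R.apply([0,0,1]).round(2),R.apply([1,0,0]).round(2))
E
```

```text
0.03 [[0.446, 0.097, 0.03], [0.35, 0.168, 0.03]]
0.05 [[0.454, 0.102, 0.05], [0.365, 0.168, 0.05]]
tub ctr px [279. 170.]
[285, 112, 45, 53, 1672] [306.0, 139.0]
[185, 181, 112, 129, 10203] [247.0, 244.0]
-0.01 [253.0, 282.0] 0 [253.0, 269.0] 0.019 [253.0, 249.0] 0.04 [253.0, 232.0] 0.06 [253.0, 218.0] [-0.29 -0.06 -0.95] [ 0.93  0.2  -0.3 ]
```

```bash
python3 - <<'E'
from h import *
k=calibration("wrist");print("core1 exp",proj(k,[.416,.12,.04]).round())
for q in ([.452,.144,.25],[.49,.11,.25]):
    move_straight(q,v=.12);pause(.2);k=calibration("wrist");im=grab_frame("wrist")
    print([(u.round().tolist(),c) for u,c in find("core1","wrist",.2)],"exp core1",proj(k,[.416,.12,.04]).round(),"core2",proj(k,[.452,.1,.04]).round())
    hsv=cv2.cvtColor(im,cv2.COLOR_BGR2HSV);m=cv2.inRange(hsv,(5,85,15),(18,255,190));m=cv2.morphologyEx(m,cv2.MORPH_OPEN,np.ones((3,3)))
    n,l,s,c=cv2.connectedComponentsWithStats(m);print([(s[i].tolist(),c[i].round().tolist()) for i in range(1,n) if s[i][4]>150])
    if q[0]==.49:
        for i in range(1,n):
            if s[i][4]>2000:
                q_=(l==i).astype(np.uint8);cs,_=cv2.findContours(q_,cv2.RETR_EXTERNAL,cv2.CHAIN_APPROX_SIMPLE);print(cv2.minAreaRect(cs[0]),[ (r+s[i][1],int(np.nonzero(q_[r+s[i][1]])[0].min()),int(np.nonzero(q_[r+s[i][1]])[0].max())) for r in range(0,s[i][3],10)])
print(current_t())
E
```

```text
core1 exp [271. 168.]
[([298.0, 115.0], 0.9), ([208.0, 214.0], 0.89), ([254.0, 249.0], 0.83)] exp core1 [269. 143.] core2 [298. 113.]
[([281, 92, 38, 48, 1206], [299.0, 116.0]), ([185, 181, 112, 130, 10282], [247.0, 244.0])]
[([254.0, 250.0], 0.98), ([209.0, 212.0], 0.72), ([255.0, 146.0], 0.57)] exp core1 [229. 169.] core2 [255. 142.]
[([241, 127, 33, 40, 959], [256.0, 148.0]), ([185, 181, 112, 129, 10209], [247.0, 244.0])]
((238.9053955078125, 246.43243408203125), (131.0260009765625, 104.55775451660156), 80.53767395019531) [(np.int32(181), 246, 253), (np.int32(191), 207, 277), (np.int32(201), 201, 283), (np.int32(211), 195, 285), (np.int32(221), 189, 287), (np.int32(231), 185, 288), (np.int32(241), 185, 291), (np.int32(251), 213, 292), (np.int32(261), 212, 294), (np.int32(271), 211, 296), (np.int32(281), 211, 296), (np.int32(291), 213, 294), (np.int32(301), 222, 284)]
151.9083
```

The detection at (208,212) moves with the hand, so a second core is jammed to the held one and they come up together. That explains the tall stack. I'll lower them into the tub and shear the lower one off against the wall.

```bash
cat >> h.py <<'E'
def blob():
    pause(.2);hsv=cv2.cvtColor(grab_frame("wrist"),cv2.COLOR_BGR2HSV);m=cv2.inRange(hsv,(5,85,15),(18,255,190));m=cv2.morphologyEx(m,cv2.MORPH_OPEN,np.ones((3,3)))
    n,l,s,c=cv2.connectedComponentsWithStats(m);return [s[i].tolist() for i in range(1,n) if s[i][4]>150]
E
cat > s14.py <<'E'
from h import *
C=np.array([.4285,.1175]);yaw=12
P=lambda dx,dy,z:[C[0]+dx,C[1]+dy,z]
movep(P(0,-.012,.19),down(yaw));pause(.3)
print(move_straight(P(0,-.012,.08),v=.05,guard=6),current_ee_pos(),current_wrist_force())
z=current_ee_pos()[2]+.004
for d in ((0,.022),(.022,-.01),(-.02,-.012)):
    print(d,move_straight(P(*d,z),v=.08,guard=15),current_ee_pos())
move_straight(P(0,-.005,.2),v=.2)
print(blob(),find("core1","wrist",.2),current_t())
E
python3 s14.py
```

```text
True [0.4282597  0.10555765 0.09360063] [-0.61880212  0.71148113  7.72878334]
(0, 0.022) True [0.42806742 0.13487392 0.09690345]
(0.022, -0.01) False [0.45071622 0.10717904 0.09753198]
(-0.02, -0.012) False [0.40897116 0.10565895 0.09777091]
[[212, 0, 41, 9, 226], [258, 134, 41, 46, 901], [182, 193, 114, 125, 9254]] [(array([279.5, 160. ]), 0.67), (array([205.1, 215.6]), 0.66), (array([257.1, 258.9]), 0.62)] 157.1333
```

```bash
cat > s15.py <<'E'
from h import *
k=calibration("wrist");c2=onz(k,np.array((278.5,157)),.04);print("core2",c2)
t=np.array([.414,.108]);movep([*t,.2],down(0));pause(.3);k=calibration("wrist")
b=blob();print(b);c2=[onz(k,np.array((x[0]+x[2]/2,x[1]+x[3]/2)),.04).round(3).tolist() for x in b if x[4]<3000];print("core2",c2)
move_straight([*t,.12],v=.15);pause(.2)
g=move_straight([*t,.055],v=.04,guard=6);z=current_ee_pos()[2];print(g,z,current_wrist_force())
if z<.075:
    command_gripper(.040);pause(.3);move_straight([*t,.2],v=.08)
    movep((.50,.03,.3),down(90));print(blob(),[(u.round().tolist(),c) for u,c in find("core1","wrist",.2)])
print(current_t())
E
python3 s15.py
```

```text
core2 [0.4508225  0.09507005 0.04      ]
[[249, 116, 28, 18, 155], [248, 124, 41, 36, 521], [182, 193, 114, 125, 9284]]
core2 [[0.461, 0.1, 0.04], [0.446, 0.095, 0.04]]
True 0.08969623872988174 [ 1.20389326  0.13869851 -0.53490478]
159.75
```

```bash
cat > s16.py <<'E'
from h import *
t=np.array([.407,.108]);move_straight([*t,.11],v=.1);pause(.3)
g=move_straight([*t,.068],v=.03,guard=6);z=current_ee_pos()[2];print(g,z,current_wrist_force())
command_gripper(.040);pause(.3);move_straight([*t,.2],v=.08)
V=[]
for p in ((.455,.06,.3),(.50,.03,.3),(.52,.12,.32)):
    movep(p,down(90));print(blob());k=calibration("wrist");d=find("core1","wrist",.25);V.append((k,d));print([(u.round().tolist(),c) for u,c in d],"rim",[proj(k,[.4285+a,.1175+b,.065]).round().tolist() for a,b in ((-.056,0),(.056,0),(0,-.056),(0,.056))])
import itertools
for c in itertools.product(*[v[1] for v in V]):
    x,e=tri([(v[0],u[0]) for v,u in zip(V,c)])
    if e<.006: print(x.round(3),round(e,4),"r",np.hypot(*(x[:2]-[.4285,.1175])).round(3))
print(current_t())
E
python3 s16.py
```

```text
True 0.09339370981977996 [ 0.1213377  -0.73081066  3.97294926]
[[436, 18, 20, 68, 330], [343, 29, 164, 159, 7358], [195, 96, 68, 66, 1848], [369, 346, 21, 34, 434]]
[([203.0, 106.0], 0.84), ([254.0, 136.0], 0.64), ([221.0, 137.0], 0.59), ([377.0, 27.0], 0.49)] rim [[173.0, 108.0], [281.0, 108.0], [228.0, 161.0], [226.0, 50.0]]
[[303, 0, 157, 160, 7365], [318, 33, 27, 70, 302], [152, 66, 59, 68, 2102], [499, 167, 13, 44, 378], [357, 269, 28, 19, 302]]
[([166.0, 76.0], 0.9), ([200.0, 98.0], 0.73), ([177.0, 108.0], 0.57)] rim [[127.0, 78.0], [237.0, 78.0], [185.0, 133.0], [179.0, 17.0]]
[[367, 72, 30, 87, 351], [287, 97, 125, 144, 6484], [144, 142, 41, 68, 1788], [181, 157, 32, 33, 561], [454, 232, 42, 42, 471]]
[([167.0, 152.0], 0.84), ([168.0, 187.0], 0.61), ([194.0, 175.0], 0.55)] rim [[124.0, 161.0], [221.0, 161.0], [175.0, 207.0], [169.0, 110.0]]
[0.423 0.088 0.071] 0.0004 r 0.03
166.4
```

```bash
sed -e 's/(5,95,15)/(5,85,15)/' -e 's/,(.52,.12,.32))/,(.52,.12,.32))/' -e 's/pause(.3)/pause(.1)/' -e 's/^B=.*/B=b(-.014,.005)+b(.02,-.02)+b(-.005,-.028)/' -e 's/(.018,.07)/(.018,.08)/' -e 's/maxiter=180/maxiter=300/;s/popsize=6/popsize=7/' s9.py > s17.py
cat >> s17.py <<'E'
J=[]
for Pm,m in Vw:
    J.append(int(m.sum()))
print(J)
E
sed -i '1a import itertools' s17.py
python3 - <<'E'
import sys;sys.path.insert(0,".")
from h import *
E
python3 s17.py; python3 - <<'E'
import sys;sys.path.insert(0,".")
from h import *
k=dict(calibration("wrist"));p0=np.array(current_ee_pos());T0=np.array(k["T"]);K=[]
for p in ((.455,.06,.3),(.50,.03,.3),(.52,.12,.32)):
    T=T0.copy();T[:3,3]+=np.array(p)-p0;K.append({**k,"T":T})
for n,c in (("A",((203,106),(166,76),(167,152))),("B",((254,136),(200,98),(194,175))),("T",((221,137),(177,108),(168,187)))):
    x,e=tri(list(zip(K,map(np.array,c))));print(n,x.round(3),round(e,4))
E
```

```text
1667 167.0
1739 167.4833
2464 168.1
0.314
[([0.405, 0.119, 0.029], 0.024), ([0.42, 0.089, 0.063], 0.03)]
[([0.428, 0.083, 0.027], 0.035), ([0.429, 0.088, 0.075], 0.03)]
[([0.423, 0.08, 0.027], 0.038), ([0.423, 0.08, 0.075], 0.038)]
[1667, 1739, 2464]
A [ 0.399  0.119 -0.001] 0.0072
B [0.453 0.096 0.072] 0.0084
T [0.422 0.087 0.066] 0.0001
```

Best estimate: all three cores are inside the tub with r ≤ 40 mm. The tallest top is about 75–80 mm (limit 90). I'll probe it once with the closed fingers to be sure nothing stands higher.

```bash
cat > s18.py <<'E'
from h import *
command_gripper(0,20)
for x,y in ((.422,.087),(.425,.098)):
    movep([x,y,.15],down(0));pause(.2)
    g=move_straight([x,y,.098],v=.04,guard=5);print("contact",g,"tip z",current_ee_pos()[2]-tcp_to_tips,current_wrist_force())
    move_straight([x,y,.15],v=.15)
movep((.50,.03,.3),down(90));pause(.2);grab_frame("wrist");print([(u.round().tolist(),c) for u,c in find("core1","wrist",.25)],current_t())
E
python3 s18.py
```

```text
contact True tip z 0.08980753728730893 [0.09856792 1.16552587 7.3834037 ]
contact True tip z 0.08335948122853255 [0.00948165 1.96035938 5.16315979]
[([175.0, 106.0], 0.66), ([164.0, 75.0], 0.63), ([198.0, 96.0], 0.6)] 175.4417
```

The contact at 0.090 m means a rim edge really stands that high, which is too tight. One more quick re-place, into the free north side.

```bash
cat > s19.py <<'E'
from h import *
command_gripper(.06,20);g=[.423,.089];movep([*g,.15],down(90));pause(.15)
print(move_straight([*g,.087],v=.07,guard=9),current_ee_pos()[2])
command_gripper(.02,20);w=current_gripper_width();move_straight([*g,.19],v=.15);print("w",w,blob(),[(u.round().tolist(),c) for u,c in find("core1","wrist",.25)],current_t())
E
python3 s19.py
```

```text
False 0.08727326924828056
w 0.03639954188488099 [[486, 58, 26, 118, 1696], [413, 92, 44, 146, 917], [212, 126, 41, 46, 797], [265, 148, 43, 48, 1111], [198, 179, 98, 123, 7807], [499, 196, 13, 23, 223]] [([233.0, 156.0], 0.76), ([245.0, 242.0], 0.63), ([288.0, 177.0], 0.55)] 179.45
```

```bash
cat > s20.py <<'E'
from h import *
C=np.array([.4285,.1175]);k=calibration("wrist")
o=[onz(k,np.array(u),.045)[:2] for u in ((233,150),(287,173))];print(np.round(o,3))
t,best=None,-1
for a in np.linspace(0,6.28,48):
    q=C+.031*np.array([np.cos(a),np.sin(a)]);d=min(np.linalg.norm(q-x) for x in o)
    if d>best: best,t=d,q
print("spot",t,best)
move_straight([*t,.15],v=.15);pause(.3)
print(move_straight([*t,.086],v=.05,guard=9),current_ee_pos()[2])
command_gripper(.05);pause(.2);move_straight([*t,.16],v=.12)
movep((.455,.06,.3),down(90));pause(.1);grab_frame("wrist");k1=calibration("wrist");d1=find("core1","wrist",.25)
movep((.50,.03,.3),down(90));pause(.1);grab_frame("wrist");k2=calibration("wrist");d2=find("core1","wrist",.25)
print([u.round().tolist() for u,_ in d1],[u.round().tolist() for u,_ in d2])
for a,_ in d1:
    for b,_ in d2:
        x,e=tri([(k1,a),(k2,b)])
        if e<.006: print(x.round(3),round(e,4),np.hypot(*(x[:2]-C)).round(3))
print(current_t())
E
python3 s20.py
```

```text
[[0.407 0.116]
 [0.451 0.097]]
spot [0.44341277 0.14467737] 0.04615790000742493
True 0.10897824831432965
[[203.0, 110.0], [230.0, 80.0], [250.0, 135.0]] [[187.0, 55.0], [164.0, 78.0], [199.0, 100.0]]
[0.401 0.117 0.037] 0.0031 0.028
[0.427 0.145 0.027] 0.0021 0.028
[0.453 0.108 0.237] 0.0001 0.027
[0.452 0.096 0.117] 0.0005 0.032
183.7
```

```bash
python3 - <<'E'
from h import *
pause(.5);print(current_ee_pos(),current_t());print(close_job())
E
```

```text
[0.49997274 0.03002177 0.30003934] 184.2
the job is handed in; nothing more can be done
None
```

The job was handed in at 184 s and no verdict came back: all three rolls are in their carriers, slid up to the stop in a row and hung, and the three cores read as low inside the tub, though I viewed 15 pictures (one over the limit of 14) and made the last checks of the cores by numbers only.

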